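# Refit the blade guard on the bench dicer

### The job

Put the blade guard plate back on the dicer: take it off the green board by its black handle, lay it on the dicer's bed and slide it gently away from the robot until its two holes drop over the brass pins and it lies flat on the bed. Then swing the red keeper fully in over the guard's edge and let go. Do not force or bang the guard or the dicer, and leave the pan, jar and spatula where they are.

Things in the scene. Friction and masses are not known exactly. Their poses are not given: they have to be found in the camera images.
- guard: Loose aluminium plate 154 (x) x 130 (y) x 6 mm, about 0.45 kg, flat on the green board. Origin: centre of underside, z up. Black upright handle bar at its centre, 14 (x) x 52 (y) mm, reaching 42 mm above the underside; grip across its 14 mm. Two round through holes, 13 mm diameter, at x = +35, y = +50 and -50 mm; yellow stripe along the -x edge.
- board: Green plastic cutting board, 260 x 220 x 12 mm, fixed on the bench; origin at the centre of its underside, top 12 mm up.
- dicer: Dicer base fixed to the bench: grey flat bed 230 (x) x 210 (y) mm on four splayed legs, bed top 90 mm up, 80 x 80 mm blade well in its middle. Origin on the bench under the bed's centre; x away from the robot, within 0.35 rad. Laid short of the pins, the guard's front rests on the pin tips, its rear edge on the bed; slid along +x and held loosely it drops flat by its own weight.
- seat (a point): Centre of the bed's top surface, axes as the dicer's. Two upright brass pins (10 mm diameter, chamfered to 8 mm at the tip, 6 mm tall) at y = +50 and -50 mm, both at x = 35 mm give or take 16 mm: their bar is clamped anywhere in that range and does not move. The guard, its x along this x, thus ends centred at y = 0 and up to 16 mm (hole play 1.5 mm) from here along x.
- keeper (a joint): Red swing keeper on an upright axis at point keeper_pivot. 0: arm along the dicer's -x, clear of the guard; grows counter-clockwise from above to its stop at 1.57: arm along -y, over the guard's edge. Starts at 0 to 0.3, stays where left; 2 to 3 N at the post moves it. Arm 44 x 16 mm, underside 9 mm above the bed: clears a seated guard, not one raised on the pins.
- keeper_knob (a point): Centre of the top of the keeper's upright red thumb post: 12 mm diameter, 37 mm from the pivot axis, from 13 to 41 mm above the bed.
- keeper_pivot (a point): Keeper's pivot axis at bed height: x = +35, y = +88 mm in the frame of point seat. The boss has 18 mm diameter; the keeper's top there is 15 mm above the bed.
- pan: Bystander: open steel pan 108 x 176 x 65 mm, origin at the centre of its underside.
- jar: Bystander: jar 70 mm diameter, 110 mm tall, origin at the centre of its underside.
- spatula: Bystander: kitchen spatula lying on the bench.
Not all that is in view belongs to the job. There is more than one size of the guard; the one meant has the size given above.

How it is judged:
By the outcome, as a careful person would: the job done as asked, in the order asked, and still so for the second after the job is handed in, with the robot touching nothing.
It also fails if it takes over 61 s, if anything falls off the work surface, if the arm or the gripper's body presses on something with over 40 N, if the wrist force passes 120 N, or if a joint passes its speed limit or range.

### The arm

A 6-joint arm with a two-finger parallel gripper is mounted at the origin on the work surface. World frame = base frame: x ahead of the robot, y to its left, z up, the work surface at z = 0. Lengths are in m, angles in rad, forces in N, time in s.
With the tool pointing down it reaches from about 0.25 to 0.775 m from the base axis. Payload 4 kg.
Tool frame: the origin (TCP) lies at the very end of the fingers, on their centre line; the grasp point (between the pads) lies 19 mm behind it; z points along the fingers, x is the direction in which the jaws open and shut, and the axes are right-handed (so a half turn about z gives the same grasp; the last joint's range is limited). The gripper opens to 94 mm and grips with 3 to 60 N. Pads are 16 mm wide; open, the fingers measure 119 mm over their backs; the gripper's body (75 mm by 177 mm) begins 78 mm behind the grasp point.
Start: joints at [-1.363, 0.087, 1.371, -0, 1.684, -0.103], TCP at [0.168, -0.524, 0.206] pointing down, gripper open.
Joint ranges: [-3.1, 3.1], [-0.76, 2.03], [0.27, 2.55], [-1.08, 4.22], [0.17, 2.65], [-2.57, 2.57]. Speed limits (rad/s): [2.79, 2.79, 3.14, 3.14, 3.14, 3.14].

### API

Orientations are given as [roll, pitch, yaw] about the fixed x, y, z axes, in that order (R = Rz(yaw) Ry(pitch) Rx(roll)).
In Python, from bench import robot, cams, ticket gives the robot as it stands.
- The arm moves only by the tool jog_arm, never from a script. Its argument "series" is a list of rows, each an object of numbers: "x", "y", "z": the shift along the tool's x, y, z in m; "rx", "ry", "rz": the turn, a rotation vector about the tool's x, y, z in degrees. A call has 1 to 12 rows; each row shifts and turns the pose as measured when the row begins, along the tool's axes as they then stand; what a row does not reach is not made up. A row lasts 1/12 s, in which the tool goes at most 41.7 mm and 7.16 degrees, less where a joint would pass 70% of its speed; a pose out of reach is approached as far as the arm can. A call with a gripper value outside its range is refused whole. "claw" is the opening, from 0 (shut) to 1 (fully open), set as the call begins (left out, the last holds). The fingers move at their own pace and stop on an object; the grip force is fixed at half the most. Time passes only in rows, so rows that do not move let the fingers close. It gives the time, the measured TCP pose, the force and the opening at its end, in the units of the state.
- robot.get_obs(): the state, without advancing time (a new reading comes with each control period).
- cams.snapshot(name): name is "scene" or "top" or "wrist"; returns a dict with "img" (384x512x3 uint8, red, green, blue), "mtx" (3x3 intrinsics, pixels), "origin" and "attitude" of the camera in the world. Camera axes: x right, y down, z forward; pixel columns grow to the right and rows downward; lengths in m; the calibration is good to about 2 mm. A picture is of the moment at which its call begins. There is no depth.
- ticket.close_job(): hands the job in, once; it reports no verdict.
Trained networks look in a picture, given as the dict that the camera call returned (one of the last four; its "shot" number tells which), for a name from the list of things; names that differ only in an ending like _2 or _b are one class to them, and where a whole thing is asked for, a point or a joint stands for the part that bears it (a point fixed in the world has none). Each returns a list of dicts, best first, with "p" (0 to 1); they miss things now and then, are a little off and sometimes report something else, mostly with a low value. They report only what shows in the picture. A call takes as long as a camera call. They do not tell look-alikes from the thing itself.
- cams.look_for(thing, picture): "bbox" ([left, top, width, height] in pixels, round what is visible of it).
The state is a dict: "time": time; "joint_positions": joint angles; "qvel": joint speeds; "joint_torque": joint torques, N m; "tool_pos": TCP position; "ee_rot": TCP orientation; "wrist_force": force on the tool from outside, world axes, zero at the start; "wrist_torque": the same for the moment, N m; "width": finger opening in m.
Only numpy, scipy, OpenCV 4.12 (cv2) and the standard library are available. Lean on these libraries where they do the work, as an engineer would, in place of code of your own. Each camera call takes 0.05 s, during which the arm holds its last target.

## Working session

There is one attempt and no reset: what is moved stays moved. The work goes in short steps, Python scripts to look and compute and a tool call to move; the robot and the scene stay as the last step left them, time stands still between calls to the robot, and variables do not carry over. Pictures are saved under pics/ and viewed, and the job is handed in when it is done.

Besides the shell and the picture viewer there is one more tool, called after ">>>" in YAML: its name, and indented under it one key for each argument. jog_arm: Moves the arm, as the interface text tells. Its arguments: {"type":"object","properties":{"series":{"type":"array","items":{"type":"object","properties":{"x":{"type":"number"},"y":{"type":"number"},"z":{"type":"number"},"rx":{"type":"number"},"ry":{"type":"number"},"rz":{"type":"number"}}}},"claw":{"type":"number"}},"required":["series"]}

```bash
ls; mkdir -p pics; cat > h.py <<'E'
import numpy as np, cv2
from bench import robot, cams, ticket
from scipy.spatial.transform import Rotation as Ro
def snap(n,fn=None):
    s=cams.snapshot(n)
    if fn: cv2.imwrite('pics/'+fn,cv2.cvtColor(s['img'],cv2.COLOR_RGB2BGR))
    return s
def Rm(s):
    a=np.array(s['attitude'])
    if a.shape==(3,3): return a
    return Ro.from_euler('xyz',a).as_matrix() if a.size==3 else Ro.from_quat(a).as_matrix()
def pix2z(s,uv,z):
    K=np.array(s['mtx']);d=Rm(s)@np.linalg.solve(K,np.array([uv[0],uv[1],1.]))
    o=np.array(s['origin']);return o+d*(z-o[2])/d[2]
def proj(s,P):
    K=np.array(s['mtx']);c=Rm(s).T@(np.array(P)-np.array(s['origin']));p=K@c;return p[:2]/p[2]
E
python3 - <<'E'
from h import *
import pickle
for n in('scene','top','wrist'):
    s=snap(n,n+'0.png');print(n,s['origin'],s['attitude'],s['mtx'])
    pickle.dump(s,open(n+'0.pkl','wb'))
    for t in('guard','board','dicer','keeper','pan','jar'):
        print(t,[(np.round(d['bbox']),round(d['p'],2)) for d in cams.look_for(t,s)])
print(robot.get_obs())
E
```

```text
pics
scene [ 1.28730842 -0.11243031  0.9563678 ] [-2.37435282 -0.0197469   1.40745284] [[361.11817895   0.         251.86461065]
 [  0.         361.11817895 195.86335954]
 [  0.           0.           1.        ]]
guard [(array([290., 191.,  37.,  33.]), 0.88), (array([348., 167.,  58.,  49.]), 0.87), (array([271., 136.,  54.,  41.]), 0.6)]
board [(array([269., 183.,  80.,  66.]), 0.69)]
dicer [(array([154., 198.,  75.,  81.]), 0.75)]
keeper [(array([212., 210.,   9.,  21.]), 0.49)]
pan [(array([262., 260.,  73.,  58.]), 0.72)]
jar [(array([329., 240.,  30.,  38.]), 0.94)]
top [0.31046358 0.0601893  1.471598  ] [-3.00370935 -0.02806102 -1.55825578] [[419.71550514   0.         254.02265166]
 [  0.         419.71550514 190.60297758]
 [  0.           0.           1.        ]]
guard [(array([ 75., 176.,  73.,  80.]), 0.86), (array([137., 244.,  77.,  82.]), 0.77), (array([165., 174.,  50.,  54.]), 0.59)]
board [(array([164., 157.,  64.,  74.]), 0.93)]
dicer [(array([279., 140.,  70.,  70.]), 0.56)]
keeper [(array([289., 160.,   5.,  15.]), 0.67)]
pan [(array([198.,  90.,  54.,  34.]), 0.
[... 401 characters left out ...]
]
{'time': 1.05, 'joint_positions': array([-1.36310897e+00,  8.71932418e-02,  1.37066940e+00, -1.29836667e-06,
        1.68362260e+00, -1.03078523e-01]), 'qvel': array([-3.35812743e-04, -1.61087797e-03,  1.14119645e-03,  9.45639201e-05,
       -4.97015397e-04, -1.81286373e-03]), 'joint_torque': array([ 1.29989621e-04, -3.40055037e+01, -3.02607393e+01,  7.17805023e-02,
        2.37867516e-02,  7.84964072e-06]), 'tool_pos': array([ 0.16819437, -0.52367456,  0.20552512]), 'ee_rot': array([ 3.14158032e+00, -1.06702380e-04, -1.26003059e+00]), 'wrist_force': array([-0.76457145, -0.37518167, -0.09271228]), 'wrist_torque': array([-0.04090736, -0.00118747,  0.02151912]), 'width': 0.09398057049751977}
```

View pics/top0.png

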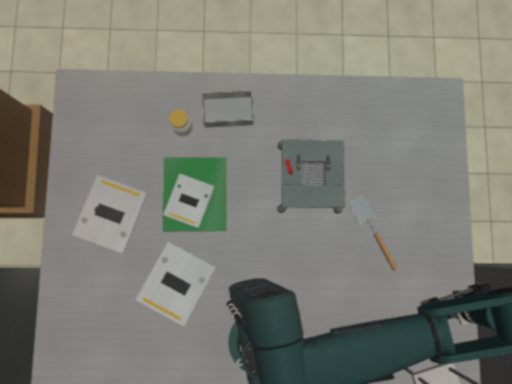

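View pics/scene0.png

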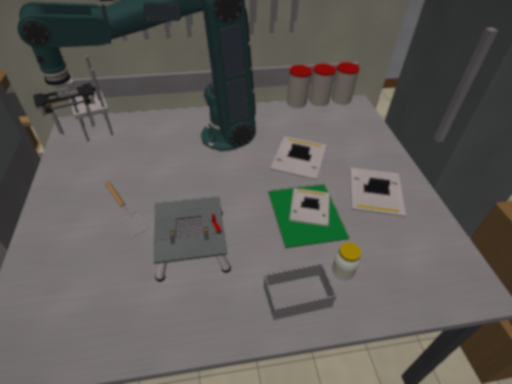

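```bash
python3 - <<'E'
import cv2
t=cv2.imread('pics/top0.png');s=cv2.imread('pics/scene0.png')
cv2.imwrite('pics/c1.png',cv2.resize(t[130:240,60:240],None,fx=4,fy=4,interpolation=3)) 
cv2.imwrite('pics/c2.png',cv2.resize(t[130:220,270:360],None,fx=6,fy=6,interpolation=3)) 
cv2.imwrite('pics/c3.png',cv2.resize(s[180:290,145:245],None,fx=5,fy=5,interpolation=3)) 
E
```

```text
(no output)
```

View pics/c1.png

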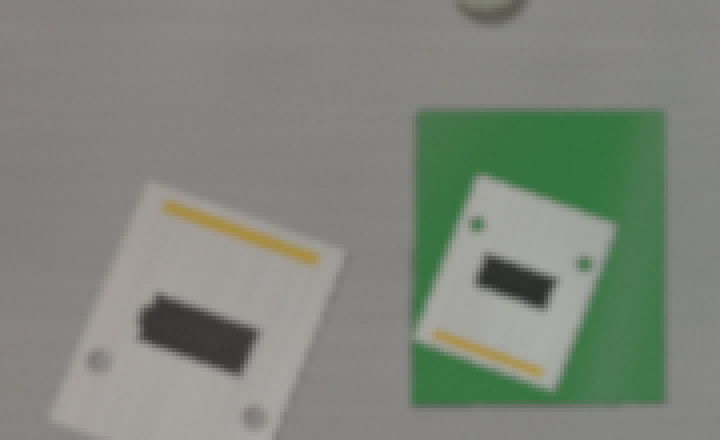

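View pics/c2.png

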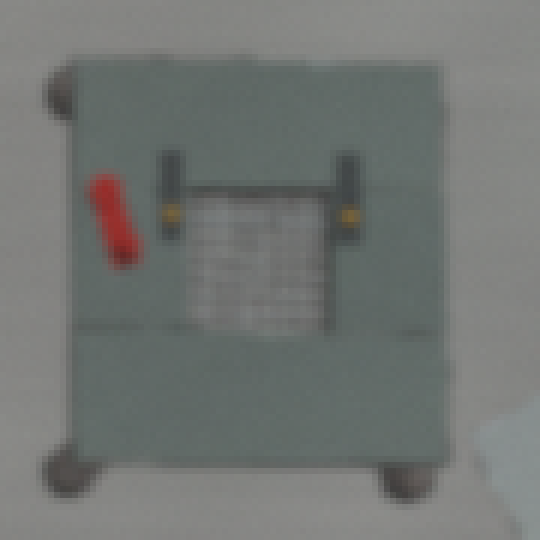

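View pics/c3.png

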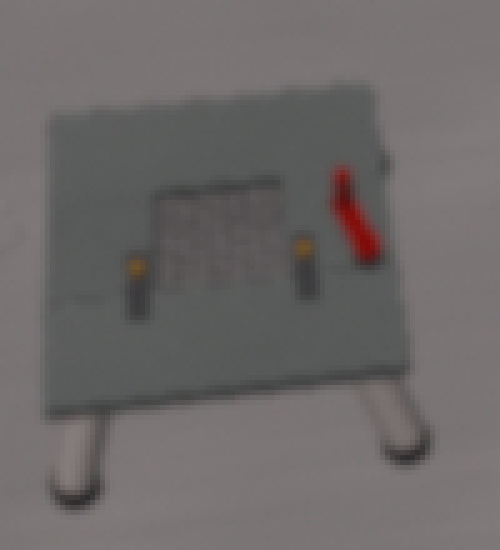

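```bash
python3 - <<'E'
from h import *
import pickle
s=pickle.load(open('top0.pkl','rb'));q=pickle.load(open('scene0.pkl','rb'))
f=lambda u,v,z:np.round(pix2z(s,(u,v),z),4)
# plate corners on board
c=lambda x,y:(60+x/4-.4,130+y/4-.4)
C=[f(*c(*p),.018) for p in((480,175),(617,222),(553,390),(416,340))]
print(C,[np.linalg.norm(C[i]-C[i-1]) for i in range(4)],np.mean(C,0))
H=[f(*c(*p),.018) for p in((477,223),(584,264))];print('holes',H)
print('handle',f(*c(516,279),.054))
# other plates on bench: (95,177)-(146,190)
L=[f(*p,.006) for p in((97,177),(146,190),(122,251),(73,237))];print([np.linalg.norm(L[i]-L[i-1]) for i in range(4)])
L=[f(*p,.006) for p in((170,243),(214,268),(184,325),(137,300))];print([np.linalg.norm(L[i]-L[i-1]) for i in range(4)])
d=lambda x,y:(270+x/6-.4,130+y/6-.4)
B=[f(*d(*p),.09) for p in((70,62),(440,65),(447,458),(70,462))];print(B,[np.linalg.norm(B[i]-B[i-1]) for i in range(4)],np.mean(B,0))
P=[f(*d(*p),.096) for p in((172,214),(350,216))];print('pins',P,np.linalg.norm(P[0]-P[1]))
print('keeper pivot, knob', f(*d(104,187),.105),f(*d(127,253),.131))
e=lambda x,y:(145+x/5-.4,180+y/5-.4)
g=lambda u,v,z:np.round(pix2z(q,(u,v),z),4)
print('scene pins',[g(*e(*p),.096) for p in((303,247),(137,268))],'knob',g(*e(342,172),.131),'piv',g(*e(370,248),.105))
B=[g(*e(*p),.09) for p in((48,118),(372,85),(408,372),(46,415))];print(B,np.mean(B,0))
print('scene handle',g(311,203,.054))
E
```

```text
[array([0.5694, 0.2833, 0.018 ]), array([0.5299, 0.1626, 0.018 ]), array([0.3827, 0.2138, 0.018 ]), array([0.4241, 0.3329, 0.018 ])] [np.float64(0.15353256983454686), np.float64(0.1269989763738275), np.float64(0.15585018447213983), np.float64(0.12609032476760457)] [0.476525 0.24815  0.018   ]
holes [array([0.5269, 0.2843, 0.018 ]), array([0.4924, 0.1903, 0.018 ])]
handle [0.4742 0.2441 0.054 ]
[np.float64(0.22092283720792652), np.float64(0.17811816302668287), np.float64(0.22404876701289833), np.float64(0.1754748130074513)]
[np.float64(0.21833002542023394), np.float64(0.17463839783965035), np.float64(0.21251759927121333), np.float64(0.17995877305649755)]
[array([ 0.6775, -0.0663,  0.09  ]), array([ 0.68  , -0.2765,  0.09  ]), array([ 0.4562, -0.2767,  0.09  ]), array([ 0.4507, -0.0671,  0.09  ])] [np.float64(0.22680141093035555), np.float64(0.2102148662678261), np.float64(0.22380008936548712), np.float64(0.20967214884194801)] [ 0.5661  -0.17165  0.09   ]
pins [array([ 0.59  , -0.1231,  0.096 ]), array([ 0.5906, -0.223 ,  0.096 ])] 0.0999018017855534
keeper pivot, knob [ 0.6027 -0.0841  0.105 ] [ 0.5609 -0.0939  0.131 ]
scene pins [array([ 0.5886, -0.1235,  0.096 ]), array([ 0.5901, -0.2227,  0.096 ])] knob [ 0.5627 -0.0955  0.131 ] piv [ 0.6026 -0.0837  0.105 ]
[array([ 0.4526, -0.2789,  0.09  ]), array([ 0.4532, -0.0682,  0.09  ]), array([ 0.6845, -0.0707,  0.09  ]), array([ 0.6831, -0.275 ,  0.09  ])] [ 0.56835 -0.1732   0.09   ]
scene handle [0.494  0.2415 0.054 ]
```

>>> jog_arm:
  series:
    - {"rz":-6.7,"z":-0.01}
    - {"rz":-6.7,"z":-0.01}
    - {"rz":-6.7,"z":-0.01}
    - {"rz":-6.7,"z":-0.01}
    - {"rz":-6.7,"z":-0.01}
    - {"rz":-6.7,"z":-0.01}
    - {"rz":-6.7}
    - {"rz":-6.4}
  claw: 1

```text
invalid input
```

>>> jog_arm:
  series:
    - {"x":0,"y":0,"z":-0.01,"rx":0,"ry":0,"rz":-6.7}
    - {"x":0,"y":0,"z":-0.01,"rx":0,"ry":0,"rz":-6.7}
    - {"x":0,"y":0,"z":-0.01,"rx":0,"ry":0,"rz":-6.7}
    - {"x":0,"y":0,"z":-0.01,"rx":0,"ry":0,"rz":-6.7}
    - {"x":0,"y":0,"z":-0.01,"rx":0,"ry":0,"rz":-6.7}
    - {"x":0,"y":0,"z":-0.01,"rx":0,"ry":0,"rz":-6.7}
    - {"x":0,"y":0,"z":0,"rx":0,"ry":0,"rz":-6.7}
    - {"x":0,"y":0,"z":0,"rx":0,"ry":0,"rz":-6.4}

```text
time: 1.72
tool_pos: [0.1681, -0.5231, 0.2672]
ee_rot: [-3.139, 0.001, -0.286]
wrist_force: [0.0, 0.3, -0.6]
width: 0.0939
```

>>> jog_arm:
  series:
    - {"x":0.004,"y":-0.04}
    - {"x":0.004,"y":-0.04}
    - {"x":0.004,"y":-0.04}
    - {"x":0.004,"y":-0.04}
    - {"x":0.004,"y":-0.04}
    - {"x":0.004,"y":-0.04}
    - {"x":0.004,"y":-0.04}
    - {"x":0.004,"y":-0.04}
    - {"x":0.004,"y":-0.04}
    - {"x":0.004,"y":-0.04}
    - {"x":0.004,"y":-0.04}

```text
invalid input
```

>>> jog_arm:
  series:
    - {"x":0.004,"y":-0.04,"z":0,"rx":0,"ry":0,"rz":0}
    - {"x":0.004,"y":-0.04,"z":0,"rx":0,"ry":0,"rz":0}
    - {"x":0.004,"y":-0.04,"z":0,"rx":0,"ry":0,"rz":0}
    - {"x":0.004,"y":-0.04,"z":0,"rx":0,"ry":0,"rz":0}
    - {"x":0.004,"y":-0.04,"z":0,"rx":0,"ry":0,"rz":0}
    - {"x":0.004,"y":-0.04,"z":0,"rx":0,"ry":0,"rz":0}
    - {"x":0.004,"y":-0.04,"z":0,"rx":0,"ry":0,"rz":0}
    - {"x":0.004,"y":-0.04,"z":0,"rx":0,"ry":0,"rz":0}
    - {"x":0.004,"y":-0.04,"z":0,"rx":0,"ry":0,"rz":0}
    - {"x":0.004,"y":-0.04,"z":0,"rx":0,"ry":0,"rz":0}
  claw: 1

```text
time: 2.55
tool_pos: [0.3203, -0.1435, 0.2651]
ee_rot: [-3.138, -0.001, -0.299]
wrist_force: [1.2, -1.0, 0.5]
width: 0.0938
```

>>> jog_arm:
  series:
    - {"x":0.003,"y":-0.04,"z":0.004,"rx":0,"ry":0,"rz":0}
    - {"x":0.003,"y":-0.04,"z":0.004,"rx":0,"ry":0,"rz":0}
    - {"x":0.003,"y":-0.04,"z":0.004,"rx":0,"ry":0,"rz":0}
    - {"x":0.003,"y":-0.04,"z":0.004,"rx":0,"ry":0,"rz":0}
    - {"x":0.003,"y":-0.04,"z":0.004,"rx":0,"ry":0,"rz":0}
    - {"x":0.003,"y":-0.04,"z":0.004,"rx":0,"ry":0,"rz":0}
    - {"x":0.003,"y":-0.04,"z":0.004,"rx":0,"ry":0,"rz":0}
    - {"x":0.003,"y":-0.04,"z":0.004,"rx":0,"ry":0,"rz":0}
    - {"x":0.003,"y":-0.04,"z":0.004,"rx":0,"ry":0,"rz":0}
    - {"x":0.003,"y":-0.03,"z":0.004,"rx":0,"ry":0,"rz":0}
    - {"x":0,"y":0,"z":0,"rx":0,"ry":0,"rz":1.5}

```text
time: 3.47
tool_pos: [0.4649, 0.2422, 0.2283]
ee_rot: [-3.135, -0.014, -0.316]
wrist_force: [-0.6, -1.1, -0.7]
width: 0.0939
```

```bash
python3 - <<'E'
from h import *
import pickle
s=snap('wrist','w1.png');pickle.dump(s,open('w1.pkl','wb'))
o=robot.get_obs();print(o['tool_pos'],o['ee_rot'],o['wrist_force'])
E
```

```text
[0.46438374 0.24053805 0.22881357] [-3.13617849 -0.01445983 -0.31799365] [-0.58468886 -0.64054484  0.04622494]
```

View pics/w1.png

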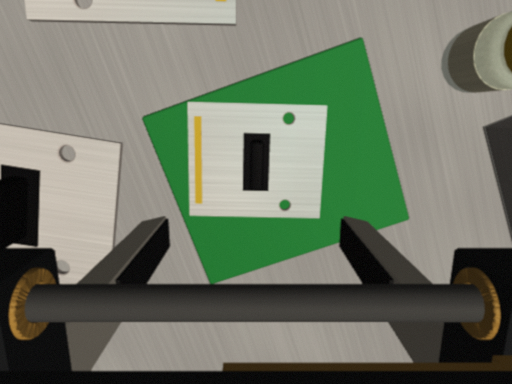

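```bash
python3 - <<'E'
from h import *
import pickle
s=pickle.load(open('w1.pkl','rb'))
im=s['img'];hsv=cv2.cvtColor(im,cv2.COLOR_RGB2HSV)
C=[pix2z(s,p,.018) for p in((188,102),(327,105),(319,218),(190,217))]
print(np.round(C,4),[np.linalg.norm(C[i]-C[i-1]) for i in range(4)],'mean',np.mean(C,0))
H=[pix2z(s,p,.018) for p in((289,118),(285,205))]
d=H[0]-H[1];print('holes',H,np.linalg.norm(d),'yaw',np.degrees(np.arctan2(-d[0],d[1])))
yaw=np.arctan2(-d[0],d[1]);print('ctr from holes',(H[0]+H[1])[:2]/2-.035*np.array([np.cos(yaw),np.sin(yaw)]))
e=C[1]-C[0];g=C[2]-C[3];print(np.degrees([np.arctan2(v[1],v[0]) for v in(e,g)]))
g=cv2.cvtColor(im,cv2.COLOR_RGB2GRAY)[125:200,225:290]
cv2.imwrite('pics/w1h.png',cv2.resize(g,None,fx=7,fy=7,interpolation=3))
E
```

```text
[[0.4235 0.3362 0.018 ]
 [0.5678 0.2858 0.018 ]
 [0.5242 0.1632 0.018 ]
 [0.3797 0.2124 0.018 ]] [np.float64(0.13137493831065558), np.float64(0.15287924647104548), np.float64(0.13018735327535455), np.float64(0.15261450475919544)] mean [0.47378096 0.24938836 0.018     ]
holes [array([0.5238236 , 0.28541013, 0.018     ]), array([0.49044268, 0.19112888, 0.018     ])] 0.10001619809301943 yaw -19.496858808640877
ctr from holes [0.47414004 0.24995094]
[-19.25490852 -18.80855523]
```

View pics/w1h.png

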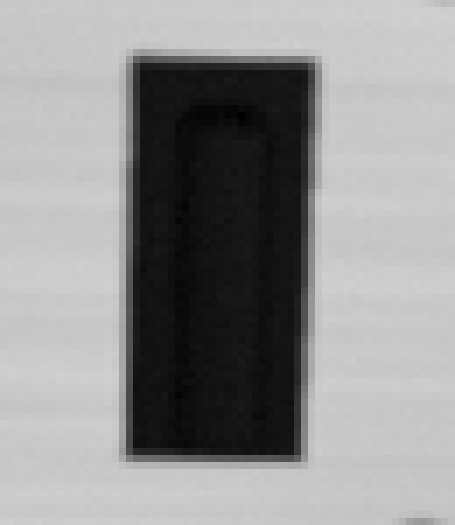

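```bash
cat >> h.py <<'E'
def delta(pos,yaw,tilt=0):
    o=robot.get_obs();R=Ro.from_euler('xyz',o['ee_rot'])
    G=Ro.from_euler('xyz',[np.pi,tilt,yaw])
    print('t',o['time'],'pos',np.round(o['tool_pos'],4),'rpy',np.round(o['ee_rot'],4),'F',np.round(o['wrist_force'],1),'w',round(o['width'],4))
    print('tool dxyz',np.round(R.inv().apply(np.array(pos)-o['tool_pos']),4),'rotdeg',np.round(np.degrees((R.inv()*G).as_rotvec()),2))
E
python3 -c "
from h import *
delta((.474,.2497,.14),-.335)"
```

```text
t 3.5167 pos [0.4644 0.2405 0.2288] rpy [-3.1362 -0.0145 -0.318 ] F [-0.6 -0.6  0. ] w 0.0939
tool dxyz [ 0.005  -0.0112  0.089 ] rotdeg [-0.32 -0.83  0.98]
```

>>> jog_arm:
  series:
    - {"x":0,"y":0,"z":0,"rx":-0.3,"ry":-0.8,"rz":1}
    - {"x":0.003,"y":-0.006,"z":0.02,"rx":0,"ry":0,"rz":0}
    - {"x":0.003,"y":-0.006,"z":0.02,"rx":0,"ry":0,"rz":0}
    - {"x":0,"y":0,"z":0.02,"rx":0,"ry":0,"rz":0}
    - {"x":0,"y":0,"z":0.02,"rx":0,"ry":0,"rz":0}
    - {"x":0,"y":0,"z":0,"rx":0,"ry":0,"rz":0}

```text
time: 4.02
tool_pos: [0.4762, 0.2477, 0.1502]
ee_rot: [-3.139, -0.004, -0.341]
wrist_force: [-0.6, 0.5, -0.9]
width: 0.0938
```

```bash
python3 -c "
from h import *
delta((.474,.2497,.024),-.335)"
```

```text
t 4.0167 pos [0.4762 0.2477 0.1502] rpy [-3.1386 -0.0038 -0.3412] F [-0.6  0.5 -0.9] w 0.0938
tool dxyz [-0.0032 -0.0007  0.1262] rotdeg [-0.17 -0.22 -0.35]
```

>>> jog_arm:
  series:
    - {"x":-0.002,"y":-0.001,"z":0.02,"rx":-0.2,"ry":-0.2,"rz":-0.3}
    - {"x":-0.001,"y":0,"z":0.02,"rx":0,"ry":0,"rz":0}
    - {"x":0,"y":0,"z":0.02,"rx":0,"ry":0,"rz":0}
    - {"x":0,"y":0,"z":0.02,"rx":0,"ry":0,"rz":0}
    - {"x":0,"y":0,"z":0.015,"rx":0,"ry":0,"rz":0}
    - {"x":0,"y":0,"z":0.008,"rx":0,"ry":0,"rz":0}
    - {"x":0,"y":0,"z":0,"rx":0,"ry":0,"rz":0}

```text
time: 4.6
tool_pos: [0.4792, 0.245, 0.054]
ee_rot: [-3.135, -0.009, -0.347]
wrist_force: [-0.7, -1.9, 0.2]
width: 0.0942
```

```bash
python3 -c "
from h import *
delta((.474,.2497,.025),-.335)"
```

```text
t 4.6 pos [0.4792 0.245  0.054 ] rpy [-3.1345 -0.0093 -0.347 ] F [-0.7 -1.9  0.2] w 0.0942
tool dxyz [-0.0068 -0.0024  0.0289] rotdeg [-0.4  -0.53 -0.69]
```

>>> jog_arm:
  series:
    - {"x":-0.004,"y":-0.001,"z":0.004,"rx":-0.4,"ry":-0.5,"rz":-0.7}
    - {"x":-0.003,"y":-0.001,"z":0.008,"rx":0,"ry":0,"rz":0}
    - {"x":-0.001,"y":0,"z":0.008,"rx":0,"ry":0,"rz":0}
    - {"x":-0.001,"y":0,"z":0.006,"rx":0,"ry":0,"rz":0}
    - {"x":0,"y":0,"z":0,"rx":0,"ry":0,"rz":0}

```text
time: 5.02
tool_pos: [0.4743, 0.2508, 0.0315]
ee_rot: [-3.136, -0.006, -0.335]
wrist_force: [-0.1, -0.4, 0.3]
width: 0.0937
```

```bash
python3 -c "
from h import *
delta((.474,.2497,.025),-.335)"
```

```text
t 5.0167 pos [0.4743 0.2508 0.0315] rpy [-3.1362 -0.0063 -0.3354] F [-0.1 -0.4  0.3] w 0.0937
tool dxyz [0.     0.0012 0.0065] rotdeg [-0.31 -0.36 -0.02]
```

>>> jog_arm:
  series:
    - {"x":0,"y":0.001,"z":0.004,"rx":-0.4,"ry":-0.5,"rz":0}
    - {"x":0,"y":0,"z":0.003,"rx":0,"ry":0,"rz":0}
    - {"x":0,"y":0,"z":0,"rx":-0.1,"ry":-0.1,"rz":0}

```text
time: 5.27
tool_pos: [0.474, 0.2501, 0.0242]
ee_rot: [3.138, 0.005, -0.335]
wrist_force: [0.1, 0.3, -0.5]
width: 0.0941
```

```bash
python3 -c "
from h import *
delta((.474,.2497,.025),-.335)"
```

```text
t 5.2667 pos [0.474  0.2501 0.0242] rpy [ 3.1378  0.0046 -0.3348] F [ 0.1  0.3 -0.5] w 0.0941
tool dxyz [ 0.0001  0.0004 -0.0008] rotdeg [0.22 0.26 0.01]
```

>>> jog_arm:
  series:
    - {"x":0,"y":0,"z":0,"rx":0.1,"ry":0.1,"rz":0}
    - {"x":0,"y":0,"z":0,"rx":0,"ry":0,"rz":0}
    - {"x":0,"y":0,"z":0,"rx":0,"ry":0,"rz":0}
    - {"x":0,"y":0,"z":0,"rx":0,"ry":0,"rz":0}
    - {"x":0,"y":0,"z":0,"rx":0,"ry":0,"rz":0}
    - {"x":0,"y":0,"z":0,"rx":0,"ry":0,"rz":0}
    - {"x":0,"y":0,"z":0,"rx":0,"ry":0,"rz":0}
    - {"x":0,"y":0,"z":0,"rx":0,"ry":0,"rz":0}
    - {"x":0,"y":0,"z":0,"rx":0,"ry":0,"rz":0}
    - {"x":0,"y":0,"z":0,"rx":0,"ry":0,"rz":0}
  claw: 0

```text
time: 6.1
tool_pos: [0.4749, 0.2504, 0.0251]
ee_rot: [3.141, 0.001, -0.335]
wrist_force: [-0.8, 0.2, -0.2]
width: 0.0303
```

```bash
python3 -c "
from h import *
delta((.474,.2497,.025),-.335)"
```

```text
t 6.1 pos [0.4749 0.2504 0.0251] rpy [ 3.1409e+00  1.3000e-03 -3.3490e-01] F [-0.8  0.2 -0.2] w 0.0303
tool dxyz [-0.0007  0.001   0.0001] rotdeg [0.04 0.07 0.01]
```

>>> jog_arm:
  series:
    - {"x":0,"y":0,"z":0,"rx":0,"ry":0,"rz":0}
    - {"x":0,"y":0,"z":0,"rx":0,"ry":0,"rz":0}
    - {"x":0,"y":0,"z":0,"rx":0,"ry":0,"rz":0}
    - {"x":0,"y":0,"z":0,"rx":0,"ry":0,"rz":0}
    - {"x":0,"y":0,"z":0,"rx":0,"ry":0,"rz":0}

```text
time: 6.52
tool_pos: [0.4739, 0.2507, 0.0251]
ee_rot: [3.141, 0.003, -0.335]
wrist_force: [-0.9, -0.5, 0.7]
width: 0.014
```

```bash
python3 -c "
from h import *
delta((.474,.2497,.025),-.335)"
```

```text
t 6.5167 pos [0.4739 0.2507 0.0251] rpy [ 3.1406  0.0032 -0.335 ] F [-0.9 -0.5  0.7] w 0.014
tool dxyz [0.0004 0.0009 0.0001] rotdeg [0.06 0.18 0.  ]
```

>>> jog_arm:
  series:
    - {"x":0,"y":0,"z":-0.005,"rx":0,"ry":0,"rz":0}
    - {"x":0,"y":0,"z":-0.01,"rx":0,"ry":0,"rz":0}
    - {"x":0,"y":0,"z":-0.02,"rx":0,"ry":0,"rz":0}
    - {"x":0,"y":0,"z":-0.03,"rx":0,"ry":0,"rz":0}
    - {"x":0,"y":0,"z":-0.03,"rx":0,"ry":0,"rz":0}
    - {"x":0,"y":0,"z":-0.03,"rx":0,"ry":0,"rz":0}
    - {"x":0,"y":0,"z":-0.03,"rx":0,"ry":0,"rz":-2}
    - {"x":0,"y":0,"z":-0.03,"rx":0,"ry":0,"rz":-4}
    - {"x":0,"y":0,"z":-0.03,"rx":0,"ry":0,"rz":-4}
    - {"x":0,"y":0,"z":-0.03,"rx":0,"ry":0,"rz":-4}
    - {"x":0,"y":0,"z":-0.02,"rx":0,"ry":0,"rz":-4}
    - {"x":0,"y":0,"z":0,"rx":0,"ry":0,"rz":0}

```text
time: 7.52
tool_pos: [0.4694, 0.247, 0.2906]
ee_rot: [3.127, 0.032, -0.007]
wrist_force: [1.2, 1.0, -4.7]
width: 0.014
```

```bash
python3 -c "
from h import *
delta((.58,-.31,.36),.01)"
```

```text
t 7.5167 pos [0.4694 0.247  0.2906] rpy [ 3.1271  0.0317 -0.0069] F [ 1.2  1.  -4.7] w 0.014
tool dxyz [ 0.1122  0.5572 -0.0649] rotdeg [ 0.81  1.82 -0.96]
```

>>> jog_arm:
  series:
    - {"x":0.005,"y":0.02,"z":-0.004,"rx":0.3,"ry":0.6,"rz":-0.4}
    - {"x":0.008,"y":0.035,"z":-0.005,"rx":0.3,"ry":0.6,"rz":-0.4}
    - {"x":0.008,"y":0.038,"z":-0.005,"rx":0.2,"ry":0.6,"rz":-0.2}
    - {"x":0.008,"y":0.038,"z":-0.005,"rx":0,"ry":0,"rz":0}
    - {"x":0.008,"y":0.038,"z":-0.005,"rx":0,"ry":0,"rz":0}
    - {"x":0.008,"y":0.038,"z":-0.005,"rx":0,"ry":0,"rz":0}
    - {"x":0.008,"y":0.038,"z":-0.005,"rx":0,"ry":0,"rz":0}
    - {"x":0.008,"y":0.038,"z":-0.005,"rx":0,"ry":0,"rz":0}
    - {"x":0.008,"y":0.038,"z":-0.005,"rx":0,"ry":0,"rz":0}
    - {"x":0.008,"y":0.038,"z":-0.005,"rx":0,"ry":0,"rz":0}
    - {"x":0.008,"y":0.038,"z":-0.005,"rx":0,"ry":0,"rz":0}
    - {"x":0.008,"y":0.038,"z":-0.005,"rx":0,"ry":0,"rz":0}

```text
time: 8.52
tool_pos: [0.5611, -0.1977, 0.3256]
ee_rot: [-3.132, 0.034, 0.005]
wrist_force: [1.2, 1.0, -4.9]
width: 0.0137
```

```bash
python3 -c "
from h import *
delta((.58,-.31,.36),.01)"
```

```text
t 8.5167 pos [ 0.5611 -0.1977  0.3256] rpy [-3.1322  0.0341  0.0054] F [ 1.2  1.  -4.9] w 0.0137
tool dxyz [ 0.0171  0.1121 -0.0361] rotdeg [-0.54  1.95 -0.27]
```

>>> jog_arm:
  series:
    - {"x":0.006,"y":0.035,"z":-0.012,"rx":-0.2,"ry":0.7,"rz":-0.2}
    - {"x":0.006,"y":0.035,"z":-0.012,"rx":-0.2,"ry":0.7,"rz":0}
    - {"x":0.005,"y":0.025,"z":-0.012,"rx":-0.1,"ry":0.6,"rz":0}
    - {"x":0,"y":0.012,"z":0,"rx":0,"ry":0,"rz":0}
    - {"x":0,"y":0,"z":0,"rx":0,"ry":0,"rz":0}
    - {"x":0,"y":0,"z":0,"rx":0,"ry":0,"rz":0}

```text
time: 9.02
tool_pos: [0.5769, -0.3199, 0.3417]
ee_rot: [-3.13, 0.023, -0.014]
wrist_force: [0.1, 0.8, -5.1]
width: 0.0138
```

```bash
python3 - <<'E'
from h import *
import pickle
s=snap('wrist','w2.png');pickle.dump(s,open('w2.pkl','wb'))
delta((.54,-.173,.2),.01)
E
```

```text
t 9.0667 pos [ 0.5768 -0.3196  0.3409] rpy [-3.1295  0.0248 -0.0139] F [ 0.9 -0.3 -6.5] w 0.0138
tool dxyz [-0.0353 -0.1443  0.1436] rotdeg [-0.71  1.41 -1.38]
```

View pics/w2.png

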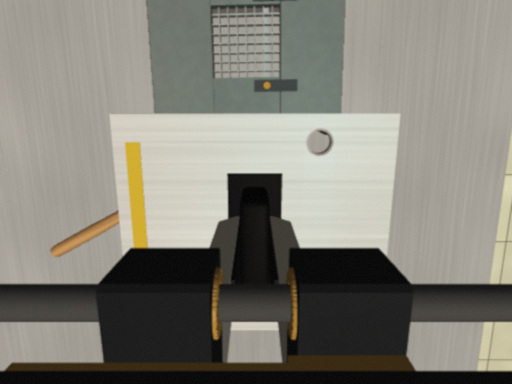

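>>> jog_arm:
  series:
    - {"x":0,"y":0.02,"z":-0.005,"rx":-0.4,"ry":0.8,"rz":-0.7}
    - {"x":0,"y":0.02,"z":-0.005,"rx":-0.3,"ry":0.6,"rz":-0.7}
    - {"x":0,"y":0,"z":0,"rx":0,"ry":0,"rz":0}
    - {"x":0,"y":0,"z":0,"rx":0,"ry":0,"rz":0}

```text
time: 9.4
tool_pos: [0.5774, -0.3516, 0.347]
ee_rot: [-3.133, 0.006, 0.02]
wrist_force: [0.2, -0.7, -5.4]
width: 0.0135
```

```bash
python3 - <<'E'
from h import *
import pickle
s=snap('wrist','w3.png');pickle.dump(s,open('w3.pkl','wb'))
delta((.54,-.173,.2),.01)
im=cv2.cvtColor(s['img'],cv2.COLOR_RGB2BGR)
cv2.imwrite('pics/w3c.png',cv2.resize(im[0:160,140:400],None,fx=3,fy=3,interpolation=3))
E
```

```text
t 9.45 pos [ 0.5774 -0.3516  0.3469] rpy [-3.1335  0.0065  0.0206] F [-0.7  0.7 -5.8] w 0.014
tool dxyz [-0.0328 -0.1782  0.1486] rotdeg [-0.46  0.37  0.6 ]
```

View pics/w3c.png

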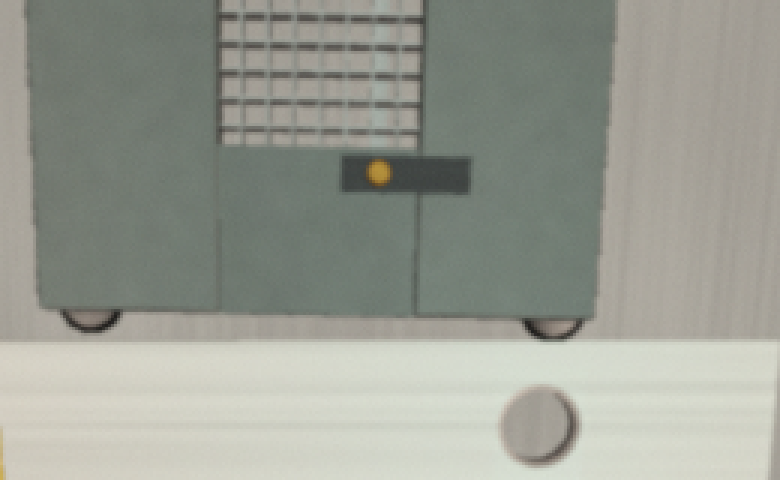

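```bash
python3 - <<'E'
from h import *
import pickle
s=pickle.load(open('w3.pkl','rb'))
c=lambda x,y:(140+x/3-.33,y/3-.33)
pin=pix2z(s,c(379,173),.096);print('pin',pin)
B=[pix2z(s,c(*p),.09) for p in((41,306),(596,318),(28,3),(617,3))]
print(np.round(B,4))
print('edge yaw',[np.arctan2(v[1],v[0]) for v in (B[1]-B[0],)],[np.arctan2(-v[0],v[1]) for v in(B[2]-B[0],B[3]-B[1])])
W=[pix2z(s,c(*p),.09) for p in((342,156),(470,158),(342,191),(470,193))];print(np.round(W,4))
o=robot.get_obs();Rt=Ro.from_euler('xyz',o['ee_rot'])
# hole expected at tool: guard centre at TCP, hole at guard(35,-50)?? compute
zt=o['tool_pos'][2]-.007  # plate bottom; top +6
h=pix2z(s,c(540,426),zt+.006-.0);print('hole seen',h,'in tool',Rt.inv().apply(h-o['tool_pos']))
s2=pickle.load(open('w2.pkl','rb'))
print('pin w2',pix2z(s2,(267,85.3),.096))
E
```

```text
pin [ 0.58828153 -0.22232296  0.096     ]
[[ 0.4512 -0.2756  0.09  ]
 [ 0.679  -0.2757  0.09  ]
 [ 0.4511 -0.1622  0.09  ]
 [ 0.6784 -0.1578  0.09  ]]
edge yaw [np.float64(-0.00047743136135289883)] [np.float64(0.000834542704553565), np.float64(0.0054893745935632515)]
[[ 0.5735 -0.2153  0.09  ]
 [ 0.6244 -0.2151  0.09  ]
 [ 0.5738 -0.2285  0.09  ]
 [ 0.6251 -0.2282  0.09  ]]
hole seen [ 0.61136449 -0.30111384  0.34593016] in tool [ 0.03500103 -0.04979708  0.00117339]
pin w2 [ 0.58886122 -0.22221196  0.096     ]
```

>>> jog_arm:
  series:
    - {"x":-0.005,"y":-0.025,"z":0.01,"rx":-0.2,"ry":0.2,"rz":0.5}
    - {"x":-0.005,"y":-0.03,"z":0.02,"rx":-0.1,"ry":0.1,"rz":0.2}
    - {"x":-0.006,"y":-0.035,"z":0.025,"rx":0,"ry":0,"rz":0}
    - {"x":-0.006,"y":-0.035,"z":0.025,"rx":0,"ry":0,"rz":0}
    - {"x":-0.006,"y":-0.03,"z":0.025,"rx":0,"ry":0,"rz":0}
    - {"x":-0.005,"y":-0.02,"z":0.025,"rx":0,"ry":0,"rz":0}
    - {"x":0,"y":0,"z":0.01,"rx":0,"ry":0,"rz":0}
    - {"x":0,"y":0,"z":0,"rx":0,"ry":0,"rz":0}

```text
time: 10.12
tool_pos: [0.5374, -0.1592, 0.1992]
ee_rot: [-3.133, 0.005, 0.018]
wrist_force: [1.3, -0.8, -5.8]
width: 0.0139
```

```bash
python3 -c "
from h import *
delta((.539,-.173,.15),.003,-.045)"
```

```text
t 10.1167 pos [ 0.5374 -0.1592  0.1992] rpy [-3.1326  0.0055  0.0181] F [ 1.3 -0.8 -5.8] w 0.0139
tool dxyz [0.0016 0.0143 0.0491] rotdeg [-0.53  2.9   0.85]
```

>>> jog_arm:
  series:
    - {"x":0.001,"y":0.007,"z":0.005,"rx":-0.3,"ry":1.4,"rz":0.5}
    - {"x":0.001,"y":0.006,"z":0.01,"rx":-0.2,"ry":1.2,"rz":0.3}
    - {"x":0,"y":0.001,"z":0.01,"rx":0,"ry":0.2,"rz":0}
    - {"x":0,"y":0,"z":0.01,"rx":0,"ry":0,"rz":0}
    - {"x":0,"y":0,"z":0,"rx":0,"ry":0,"rz":0}
    - {"x":0,"y":0,"z":0,"rx":0,"ry":0,"rz":0}

```text
time: 10.62
tool_pos: [0.5402, -0.167, 0.1653]
ee_rot: [-3.14, -0.046, 0.011]
wrist_force: [-0.2, -0.5, -5.5]
width: 0.0138
```

```bash
python3 -c "
from h import *
delta((.539,-.173,.12),.003,-.045)"
```

```text
t 10.6167 pos [ 0.5402 -0.167   0.1653] rpy [-3.1402 -0.0464  0.0107] F [-0.2 -0.5 -5.5] w 0.0138
tool dxyz [-0.0034  0.006   0.0452] rotdeg [-0.1  -0.08  0.44]
```

>>> jog_arm:
  series:
    - {"x":-0.001,"y":0.003,"z":0.008,"rx":0,"ry":0,"rz":0.4}
    - {"x":-0.001,"y":0.003,"z":0.01,"rx":0,"ry":0,"rz":0}
    - {"x":-0.001,"y":0.001,"z":0.01,"rx":0,"ry":0,"rz":0}
    - {"x":0,"y":0,"z":0.008,"rx":0,"ry":0,"rz":0}
    - {"x":0,"y":0,"z":0,"rx":0,"ry":0,"rz":0}
    - {"x":0,"y":0,"z":0,"rx":0,"ry":0,"rz":0}

```text
time: 11.12
tool_pos: [0.5398, -0.1754, 0.1263]
ee_rot: [-3.14, -0.047, 0.003]
wrist_force: [0.1, 0.1, -5.4]
width: 0.0139
```

```bash
python3 -c "
from h import *
delta((.539,-.173,.1095),.003,-.045)
s=snap('scene','s2.png');im=cv2.imread('pics/s2.png')
cv2.imwrite('pics/s2c.png',cv2.resize(im[150:290,130:260],None,fx=4,fy=4,interpolation=3))
"
```

```text
t 11.1167 pos [ 0.5398 -0.1754  0.1263] rpy [-3.1402e+00 -4.6900e-02  2.5000e-03] F [ 0.1  0.1 -5.4] w 0.0139
tool dxyz [-0.0015 -0.0023  0.0167] rotdeg [-0.08 -0.11 -0.03]
```

View pics/s2c.png

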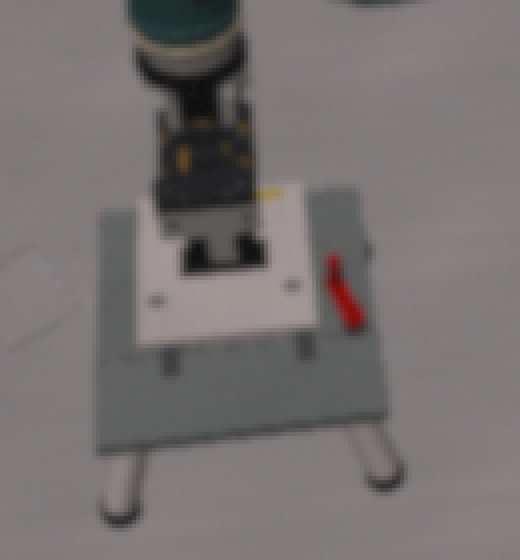

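>>> jog_arm:
  series:
    - {"x":-0.001,"y":-0.002,"z":0.005,"rx":0,"ry":0,"rz":0}
    - {"x":0,"y":0,"z":0.005,"rx":0,"ry":0,"rz":0}
    - {"x":0,"y":0,"z":0.004,"rx":0,"ry":0,"rz":0}
    - {"x":0,"y":0,"z":0.002,"rx":0,"ry":0,"rz":0}
    - {"x":0,"y":0,"z":0,"rx":0,"ry":0,"rz":0}

```text
time: 11.58
tool_pos: [0.5401, -0.173, 0.1096]
ee_rot: [-3.141, -0.048, 0.003]
wrist_force: [-1.0, 0.6, -6.0]
width: 0.0136
```

```bash
python3 -c "
from h import *
delta((.539,-.173,.107),.003,-.045)
"
```

```text
t 11.5833 pos [ 0.5401 -0.173   0.1096] rpy [-3.1407e+00 -4.8400e-02  2.9000e-03] F [-1.   0.6 -6. ] w 0.0136
tool dxyz [-0.0012 -0.      0.0026] rotdeg [-0.05 -0.2  -0.  ]
```

>>> jog_arm:
  series:
    - {"x":0,"y":0,"z":0.001,"rx":0,"ry":0,"rz":0}
    - {"x":0,"y":0,"z":0.001,"rx":0,"ry":0,"rz":0}
    - {"x":0,"y":0,"z":0,"rx":0,"ry":0,"rz":0}

```text
time: 11.83
tool_pos: [0.5404, -0.173, 0.1077]
ee_rot: [-3.141, -0.049, 0.003]
wrist_force: [-0.3, -0.2, -5.5]
width: 0.0139
```

>>> jog_arm:
  series:
    - {"x":0,"y":0,"z":0.001,"rx":0,"ry":0,"rz":0}
    - {"x":0,"y":0,"z":0,"rx":0,"ry":0,"rz":0}

```text
time: 12.0
tool_pos: [0.5408, -0.1732, 0.1073]
ee_rot: [-3.141, -0.05, 0.003]
wrist_force: [-0.1, -0.4, -5.8]
width: 0.0138
```

>>> jog_arm:
  series:
    - {"x":0,"y":0,"z":0.001,"rx":0,"ry":-0.1,"rz":0}
    - {"x":0,"y":0,"z":0,"rx":0,"ry":0,"rz":0}

```text
time: 12.17
tool_pos: [0.5412, -0.1734, 0.1073]
ee_rot: [3.141, -0.049, 0.003]
wrist_force: [0.6, -0.2, -5.6]
width: 0.014
```

>>> jog_arm:
  series:
    - {"x":0,"y":0,"z":0.001,"rx":0,"ry":-0.1,"rz":0}
    - {"x":0,"y":0,"z":0,"rx":0,"ry":0,"rz":0}

```text
time: 12.33
tool_pos: [0.5416, -0.1736, 0.1073]
ee_rot: [3.141, -0.049, 0.003]
wrist_force: [-0.6, -0.1, -5.1]
width: 0.014
```

>>> jog_arm:
  series:
    - {"x":-0.001,"y":0,"z":0.002,"rx":0,"ry":0,"rz":0}
    - {"x":-0.001,"y":0,"z":0.002,"rx":0,"ry":0,"rz":0}

```text
time: 12.5
tool_pos: [0.5417, -0.1739, 0.1069]
ee_rot: [3.139, -0.055, 0.003]
wrist_force: [-1.6, 1.3, 6.8]
width: 0.0138
```

>>> jog_arm:
  series:
    - {"x":0,"y":0,"z":-0.0005,"rx":0,"ry":0,"rz":0}
    - {"x":0,"y":0,"z":0,"rx":0,"ry":0,"rz":0}
    - {"x":0,"y":0,"z":0,"rx":0,"ry":0,"rz":0}
  claw: 0.2

```text
time: 12.75
tool_pos: [0.5437, -0.1749, 0.11]
ee_rot: [3.136, -0.061, 0.003]
wrist_force: [-0.2, 0.2, 0.3]
width: 0.0186
```

```bash
python3 -c "
from h import *
delta((.5535,-.173,.108),.003,-.03)
s=snap('scene','s3.png');im=cv2.imread('pics/s3.png')
cv2.imwrite('pics/s3c.png',cv2.resize(im[150:290,130:260],None,fx=4,fy=4,interpolation=3))
s=snap('wrist','w4.png')
import pickle;pickle.dump(s,open('w4.pkl','wb'))
"
```

```text
t 12.75 pos [ 0.5437 -0.1749  0.11  ] rpy [ 3.1361 -0.061   0.0035] F [-0.2  0.2  0.3] w 0.0186
tool dxyz [ 0.0097 -0.0019  0.0026] rotdeg [ 0.32 -1.78  0.02]
```

View pics/s3c.png

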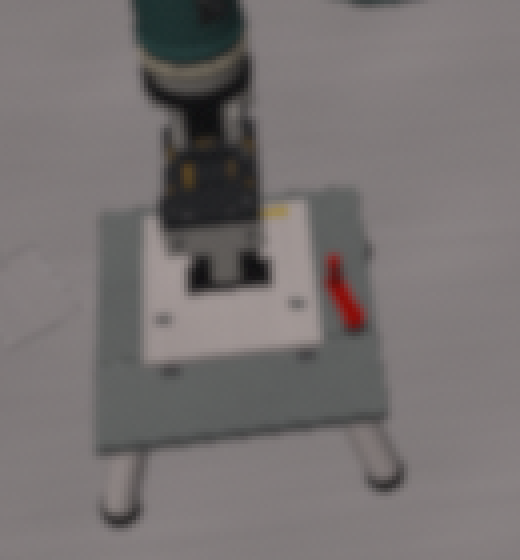

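View pics/w4.png

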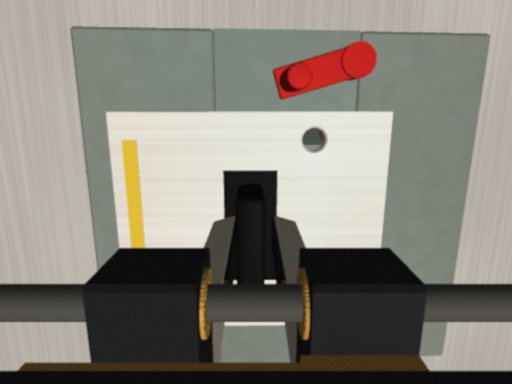

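```bash
python3 - <<'E'
from h import *
import pickle
s=pickle.load(open('w4.pkl','rb'))
print('hole',pix2z(s,(314,139),.1005));print('piv',pix2z(s,(359,59.5),.105),'knob',pix2z(s,(299,76),.131))
P=[pix2z(s,p,z) for p,z in(((109,112),.097),((391,111),.103))];print('plate +y edge',P)
print('bed +y corners',pix2z(s,(73,28),.09),pix2z(s,(488,36),.09))
im=cv2.cvtColor(s['img'],cv2.COLOR_RGB2BGR)
cv2.imwrite('pics/w4c.png',cv2.resize(im[120:160,290:340],None,fx=10,fy=10,interpolation=3))
E
```

```text
hole [ 0.57784056 -0.12453601  0.1005    ]
piv [ 0.5983016  -0.08380212  0.105     ] knob [ 0.56269225 -0.09446637  0.131     ]
plate +y edge [array([ 0.46813256, -0.11046877,  0.097     ]), array([ 0.61856967, -0.10942915,  0.103     ])]
bed +y corners [ 0.4514424  -0.06819328  0.09      ] [ 0.67610451 -0.06856372  0.09      ]
```

View pics/w4c.png

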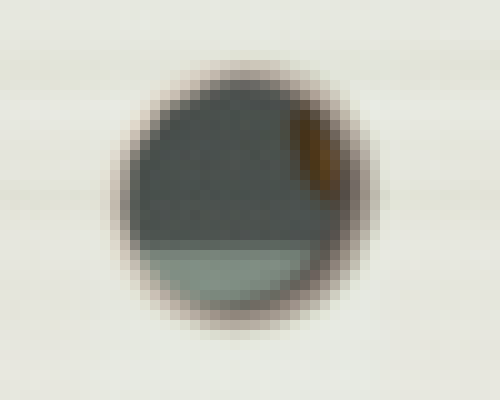

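>>> jog_arm:
  series:
    - {"x":-0.001,"y":0,"z":0,"rx":0.3,"ry":-0.5,"rz":0}
    - {"x":-0.001,"y":0,"z":0,"rx":0,"ry":-0.3,"rz":0}
    - {"x":0,"y":0,"z":0,"rx":0,"ry":0,"rz":0}

```text
time: 13.1
tool_pos: [0.5413, -0.175, 0.1094]
ee_rot: [-3.141, -0.045, 0.003]
wrist_force: [-0.5, -0.5, -0.4]
width: 0.019
```

```bash
python3 -c "
from h import *
delta((.5425,-.171,.11),.003,-.048)
"
```

```text
t 13.1 pos [ 0.5413 -0.175   0.1094] rpy [-3.1412 -0.045   0.0034] F [-0.5 -0.5 -0.4] w 0.019
tool dxyz [ 0.0012 -0.004  -0.0005] rotdeg [-0.02  0.17  0.02]
```

Close again, then shift +y about 2 mm.

>>> jog_arm:
  series:
    - {"x":0,"y":0,"z":0,"rx":0,"ry":0,"rz":0}
    - {"x":0,"y":0,"z":0,"rx":0,"ry":0,"rz":0}
    - {"x":0,"y":0,"z":0,"rx":0,"ry":0,"rz":0}
    - {"x":0,"y":0,"z":0,"rx":0,"ry":0,"rz":0}
  claw: 0

```text
time: 13.43
tool_pos: [0.5414, -0.1751, 0.1093]
ee_rot: [-3.141, -0.045, 0.003]
wrist_force: [-2.0, -0.0, -0.1]
width: 0.0135
```

>>> jog_arm:
  series:
    - {"x":0,"y":-0.0015,"z":-0.001,"rx":0,"ry":0,"rz":0}
    - {"x":0,"y":-0.0015,"z":-0.0005,"rx":0,"ry":0,"rz":0}
    - {"x":0,"y":0,"z":0,"rx":0,"ry":0,"rz":0}

```text
time: 13.68
tool_pos: [0.5406, -0.1725, 0.1093]
ee_rot: [3.141, -0.043, 0.002]
wrist_force: [-0.9, -0.3, 0.5]
width: 0.0138
```

```bash
cat > v.py <<'E'
import sys
from h import *
import pickle
n=sys.argv[1]
delta((.5425,-.171,.11),.003,-.048)
s=snap('wrist',n+'.png');pickle.dump(s,open(n+'.pkl','wb'))
im=cv2.imread('pics/'+n+'.png');cv2.imwrite('pics/'+n+'c.png',cv2.resize(im[115:165,285:345],None,fx=10,fy=10,interpolation=3))
E
python3 v.py w5
```

```text
t 13.6833 pos [ 0.5406 -0.1725  0.1093] rpy [ 3.1414e+00 -4.2700e-02  2.4000e-03] F [-0.9 -0.3  0.5] w 0.0138
tool dxyz [ 0.002  -0.0015 -0.0006] rotdeg [ 0.01  0.31 -0.04]
```

View pics/w5c.png

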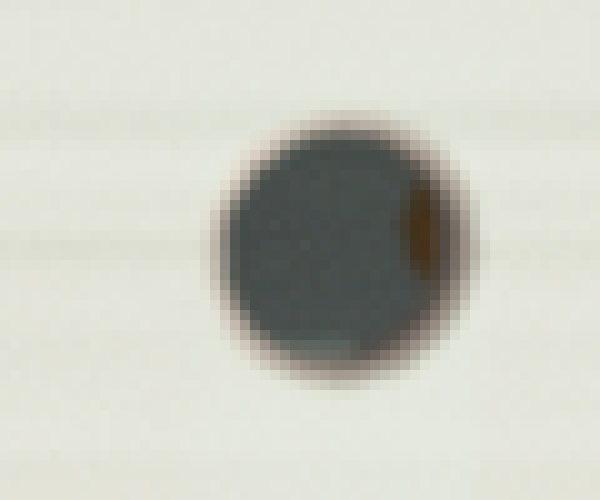

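>>> jog_arm:
  series:
    - {"x":0.001,"y":-0.001,"z":0,"rx":0,"ry":0.2,"rz":0}
    - {"x":0.001,"y":0,"z":0,"rx":0,"ry":0,"rz":0}

```text
time: 13.9
tool_pos: [0.5413, -0.1717, 0.1093]
ee_rot: [3.141, -0.043, 0.002]
wrist_force: [-4.0, 0.4, 1.2]
width: 0.014
```

>>> jog_arm:
  series:
    - {"x":0,"y":0,"z":0,"rx":0,"ry":0,"rz":0}
    - {"x":0,"y":0,"z":0,"rx":0,"ry":0,"rz":0}
    - {"x":0.001,"y":0,"z":0,"rx":0,"ry":0,"rz":0}
  claw: 0.18

```text
time: 14.15
tool_pos: [0.5428, -0.1709, 0.1099]
ee_rot: [-3.141, -0.045, 0.003]
wrist_force: [-2.2, -0.1, -0.3]
width: 0.0168
```

>>> jog_arm:
  series:
    - {"x":0.0015,"y":0,"z":0,"rx":0,"ry":0,"rz":0}
    - {"x":0.0015,"y":0,"z":0,"rx":0,"ry":0,"rz":0}
    - {"x":0.0015,"y":0,"z":0,"rx":0,"ry":0,"rz":0}

```text
time: 14.4
tool_pos: [0.5449, -0.1708, 0.1098]
ee_rot: [-3.141, -0.038, 0.003]
wrist_force: [-4.0, -0.3, 1.2]
width: 0.017
```

```bash
python3 v.py w6
```

```text
t 14.4 pos [ 0.5449 -0.1708  0.1098] rpy [-3.1406e+00 -3.7900e-02  2.7000e-03] F [-4.  -0.3  1.2] w 0.017
tool dxyz [-0.0024  0.0002 -0.0003] rotdeg [-0.05  0.58 -0.01]
```

View pics/w6c.png

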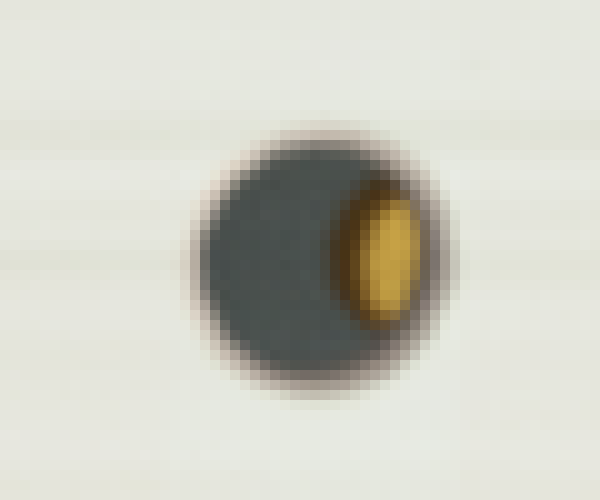

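>>> jog_arm:
  series:
    - {"x":0.0015,"y":0,"z":0,"rx":0,"ry":0,"rz":0}
    - {"x":0.0015,"y":0,"z":0,"rx":0,"ry":0,"rz":0}
    - {"x":0.0015,"y":0,"z":0,"rx":0,"ry":0,"rz":0}
    - {"x":0.0015,"y":0,"z":0,"rx":0,"ry":0,"rz":0}

```text
time: 14.78
tool_pos: [0.5513, -0.1706, 0.1097]
ee_rot: [-3.14, -0.037, 0.003]
wrist_force: [-0.2, -0.8, -1.0]
width: 0.017
```

```bash
python3 v.py w7
```

```text
t 14.7833 pos [ 0.5513 -0.1706  0.1097] rpy [-3.14e+00 -3.73e-02  2.50e-03] F [-0.2 -0.8 -1. ] w 0.017
tool dxyz [-0.0088  0.0004 -0.0006] rotdeg [-0.09  0.61 -0.03]
```

View pics/w7c.png

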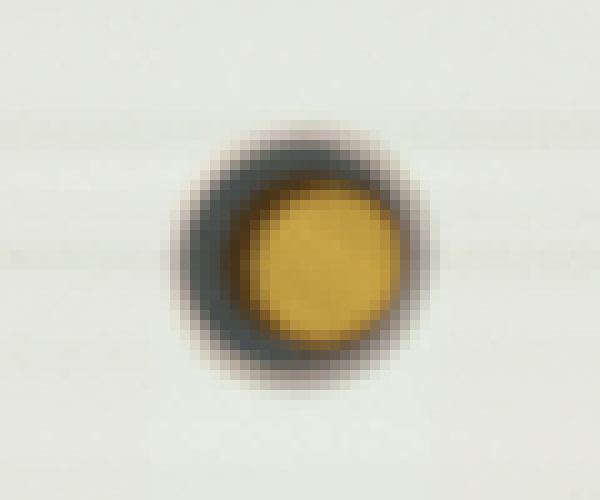

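>>> jog_arm:
  series:
    - {"x":0.001,"y":0,"z":0,"rx":0,"ry":0,"rz":0}
    - {"x":0.001,"y":0,"z":0,"rx":0,"ry":0,"rz":0}

```text
time: 15.0
tool_pos: [0.5538, -0.1705, 0.1097]
ee_rot: [-3.14, -0.037, 0.003]
wrist_force: [-3.3, -0.2, -0.3]
width: 0.0173
```

```bash
python3 v.py w8;python3 -c "
from h import *
s=snap('scene','s4.png');im=cv2.imread('pics/s4.png')
cv2.imwrite('pics/s4c.png',cv2.resize(im[190:280,150:240],None,fx=6,fy=6,interpolation=3))"
```

```text
t 15.0 pos [ 0.5538 -0.1705  0.1097] rpy [-3.1399e+00 -3.7200e-02  2.8000e-03] F [-3.3 -0.2 -0.3] w 0.0173
tool dxyz [-0.0113  0.0004 -0.0008] rotdeg [-0.1   0.62 -0.01]
```

View pics/w8.png

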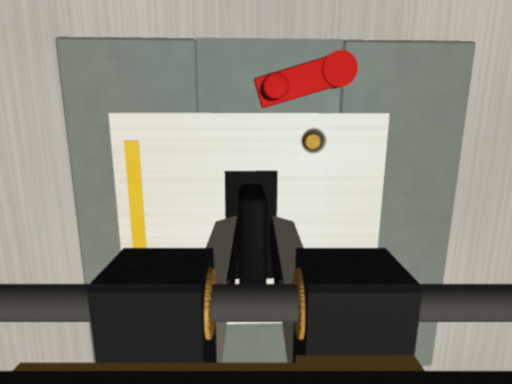

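View pics/w8c.png

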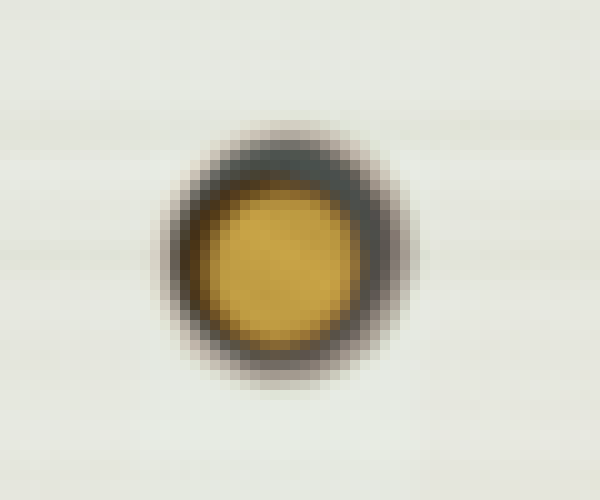

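View pics/s4c.png

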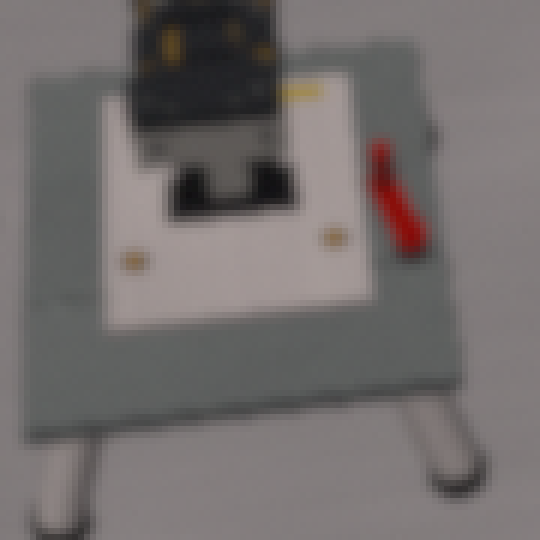

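>>> jog_arm:
  series:
    - {"x":-0.001,"y":0,"z":0,"rx":0,"ry":-0.8,"rz":0}
    - {"x":-0.0005,"y":0,"z":0,"rx":0,"ry":-0.8,"rz":0}
    - {"x":0,"y":0,"z":0,"rx":0,"ry":-0.4,"rz":0}
    - {"x":0,"y":0,"z":0,"rx":0,"ry":0,"rz":0}
  claw: 0.28

```text
time: 15.43
tool_pos: [0.5559, -0.1706, 0.1108]
ee_rot: [-3.141, -0.008, 0.003]
wrist_force: [0.7, 0.8, -0.4]
width: 0.0265
```

```bash
python3 v.py w9;python3 -c "
from h import *
s=snap('scene','s5.png');im=cv2.imread('pics/s5.png')
cv2.imwrite('pics/s5c.png',cv2.resize(im[190:280,150:240],None,fx=6,fy=6,interpolation=3))
import pickle
for n in('w8','w9'):
  s=pickle.load(open(n+'.pkl','rb'))
  print([proj(s,p) for p in ((.5535-.077,-.1725+.065,.096),(.5535+.077,-.1725+.065,.096),(.5535+.077,-.1725+.065,.102))])
"
```

```text
t 15.4333 pos [ 0.5559 -0.1706  0.1108] rpy [-3.1406 -0.0083  0.0032] F [ 0.7  0.8 -0.4] w 0.0265
tool dxyz [-0.0134  0.0004  0.0007] rotdeg [-0.06  2.28  0.01]
[array([108.49724477, 114.97283566]), array([390.06338502, 115.70715485]), array([394.78223366, 115.84209776])]
[array([107.75949583, 114.73314672]), array([387.79467763, 115.66782428]), array([392.14746795, 115.81081349])]
```

View pics/w9c.png

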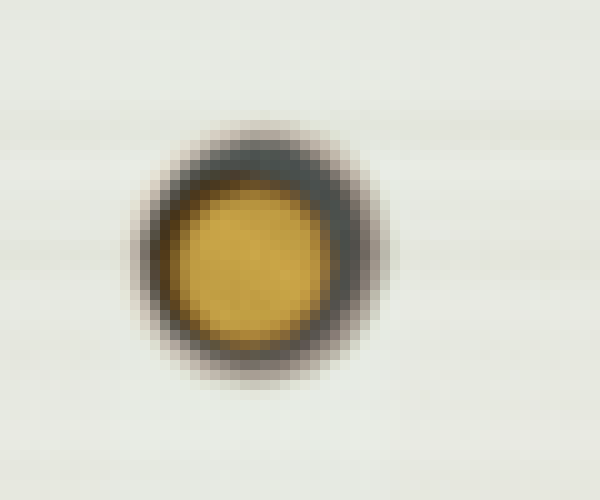

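View pics/s5c.png

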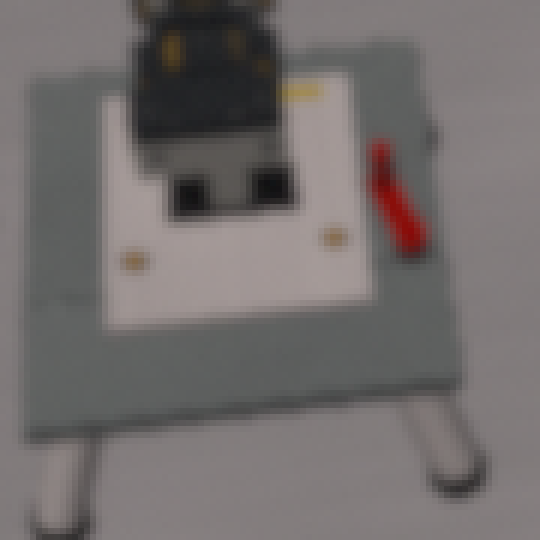

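View pics/w9.png

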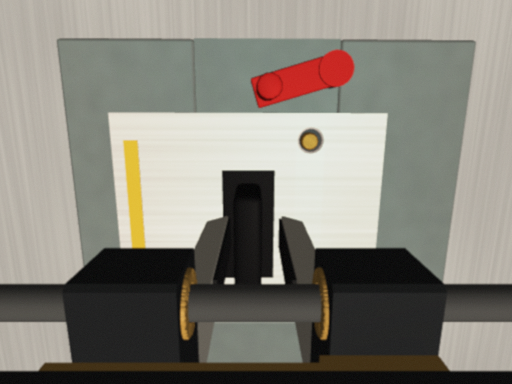

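>>> jog_arm:
  series:
    - {"x":0,"y":0,"z":0,"rx":0,"ry":-0.3,"rz":0}
    - {"x":0,"y":0,"z":0,"rx":0,"ry":0,"rz":0}
    - {"x":0,"y":0,"z":0,"rx":0,"ry":0,"rz":0}
    - {"x":0,"y":0,"z":-0.005,"rx":0,"ry":0,"rz":0}
    - {"x":0,"y":0,"z":-0.015,"rx":0,"ry":0,"rz":0}
    - {"x":0,"y":0,"z":-0.025,"rx":0,"ry":0,"rz":0}
    - {"x":0,"y":0,"z":-0.025,"rx":0,"ry":0,"rz":0}
    - {"x":0,"y":0,"z":-0.025,"rx":0,"ry":0,"rz":0}
    - {"x":0,"y":0,"z":0,"rx":0,"ry":0,"rz":0}
    - {"x":0,"y":0,"z":0,"rx":0,"ry":0,"rz":0}
  claw: 0.5

```text
time: 16.37
tool_pos: [0.554, -0.1701, 0.2091]
ee_rot: [-3.139, 0.001, 0.003]
wrist_force: [0.2, 0.8, -1.3]
width: 0.0468
```

```bash
python3 - <<'E'
from h import *
import pickle
s=pickle.load(open('w9.pkl','rb'))
print('piv',pix2z(s,(337,68),.105),'knob',pix2z(s,(269.5,86),.131),'hole',pix2z(s,(310.7,140.5),.096))
delta((.555,-.066,.2),.003)
s=snap('wrist','w10.png');pickle.dump(s,open('w10.pkl','wb'))
E
```

```text
piv [ 0.59880737 -0.08373209  0.105     ] knob [ 0.56313182 -0.09445853  0.131     ] hole [ 0.58841774 -0.12122344  0.096     ]
t 16.3667 pos [ 0.554  -0.1701  0.2091] rpy [-3.1388e+00  8.0000e-04  2.9000e-03] F [ 0.2  0.8 -1.3] w 0.0468
tool dxyz [ 0.0013 -0.1041  0.0094] rotdeg [-0.16  0.05 -0.  ]
```

View pics/w10.png

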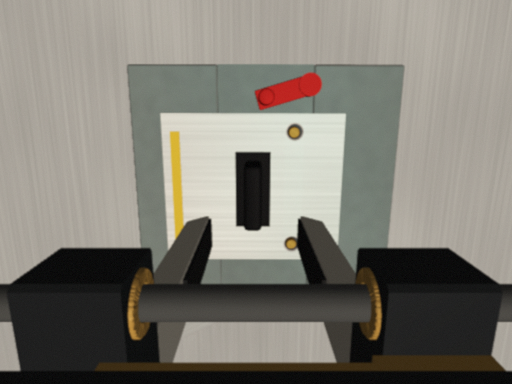

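>>> jog_arm:
  series:
    - {"x":0,"y":-0.02,"z":0,"rx":-0.1,"ry":0,"rz":0}
    - {"x":0.001,"y":-0.03,"z":0,"rx":0,"ry":0,"rz":0}
    - {"x":0.001,"y":-0.03,"z":0.005,"rx":0,"ry":0,"rz":0}
    - {"x":0.001,"y":-0.02,"z":0.005,"rx":0,"ry":0,"rz":0}
    - {"x":0,"y":0,"z":0,"rx":0,"ry":0,"rz":0}
    - {"x":0,"y":0,"z":0,"rx":0,"ry":0,"rz":0}
  claw: 0

```text
time: 16.92
tool_pos: [0.5537, -0.0676, 0.191]
ee_rot: [-3.139, 0.011, -0.001]
wrist_force: [0.7, 0.4, -0.2]
width: 0.0105
```

```bash
python3 - <<'E'
from h import *
import pickle
s=pickle.load(open('w10.pkl','rb'))
for p in((161.5,113),(346,113.5),(340,259.5)): print(pix2z(s,p,.096))
print([np.round(pix2z(s,p,.096),4) for p in((294.5,132),(291,243.5))],[np.round(pix2z(s,p,.09),4) for p in((129,66),(403,67))])
delta((.558,-.065,.111),.003)
E
```

```text
[ 0.47790777 -0.10637542  0.096     ]
[ 0.63081665 -0.10631022  0.096     ]
[ 0.63352232 -0.23646009  0.096     ]
[array([ 0.5886, -0.1216,  0.096 ]), array([ 0.5883, -0.221 ,  0.096 ])] [array([ 0.4518, -0.0688,  0.09  ]), array([ 0.6769, -0.0689,  0.09  ])]
t 16.9167 pos [ 0.5537 -0.0676  0.191 ] rpy [-3.1392e+00  1.0800e-02 -1.0000e-03] F [ 0.7  0.4 -0.2] w 0.0105
tool dxyz [ 0.0051 -0.0024  0.08  ] rotdeg [-0.14  0.62 -0.23]
```

>>> jog_arm:
  series:
    - {"x":0.002,"y":-0.001,"z":0.015,"rx":-0.1,"ry":0.5,"rz":-0.2}
    - {"x":0.001,"y":0,"z":0.02,"rx":0,"ry":0,"rz":0}
    - {"x":0.001,"y":0,"z":0.02,"rx":0,"ry":0,"rz":0}
    - {"x":0,"y":0,"z":0.01,"rx":0,"ry":0,"rz":0}
    - {"x":0,"y":0,"z":0,"rx":0,"ry":0,"rz":0}
    - {"x":0,"y":0,"z":0,"rx":0,"ry":0,"rz":0}

```text
time: 17.42
tool_pos: [0.5561, -0.0717, 0.1209]
ee_rot: [3.14, 0.006, -0.001]
wrist_force: [0.3, 0.0, 0.6]
width: 0.0002
```

```bash
python3 - <<'E'
from h import *
delta((.558,-.065,.112),.003)
E
```

```text
t 17.4167 pos [ 0.5561 -0.0717  0.1209] rpy [ 3.14e+00  5.80e-03 -1.30e-03] F [0.3 0.  0.6] w 0.0002
tool dxyz [ 0.0019 -0.0067  0.0089] rotdeg [ 0.09  0.33 -0.25]
```

>>> jog_arm:
  series:
    - {"x":0.001,"y":-0.003,"z":0.003,"rx":0.1,"ry":0.3,"rz":-0.2}
    - {"x":0.001,"y":-0.002,"z":0.003,"rx":0,"ry":0,"rz":0}
    - {"x":0,"y":0,"z":0.002,"rx":0,"ry":0,"rz":0}
    - {"x":0,"y":0,"z":0,"rx":0,"ry":0,"rz":0}

```text
time: 17.75
tool_pos: [0.5599, -0.068, 0.1152]
ee_rot: [3.141, -0.004, 0.001]
wrist_force: [0.4, -0.9, 0.2]
width: 0.0007
```

```bash
python3 - <<'E'
from h import *
delta((.56,-.076,.112),.003)
s=snap('wrist','w11.png')
E
```

```text
t 17.75 pos [ 0.5599 -0.068   0.1152] rpy [ 3.1406e+00 -4.5000e-03  6.0000e-04] F [ 0.4 -0.9  0.2] w 0.0007
tool dxyz [0.0001 0.008  0.0032] rotdeg [ 0.06 -0.26 -0.14]
```

View pics/w11.png

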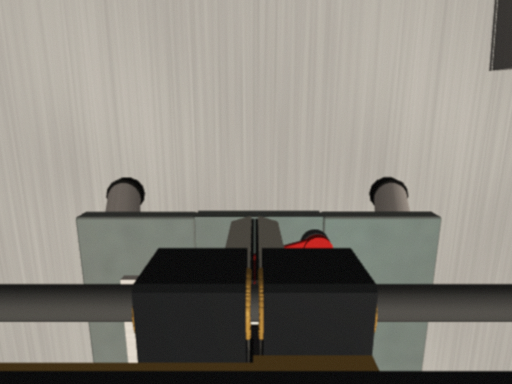

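>>> jog_arm:
  series:
    - {"x":0,"y":0.004,"z":0.002,"rx":0,"ry":-0.2,"rz":0}
    - {"x":0,"y":0.004,"z":0.001,"rx":0,"ry":0,"rz":0}
    - {"x":0,"y":0.004,"z":0,"rx":0,"ry":0,"rz":0}
    - {"x":0,"y":0.003,"z":0,"rx":0,"ry":0,"rz":0}
    - {"x":0,"y":0.003,"z":0,"rx":0,"ry":0,"rz":0}

```text
time: 18.22
tool_pos: [0.5619, -0.0842, 0.1139]
ee_rot: [-3.137, -0.006, 0.003]
wrist_force: [2.6, 4.7, -1.2]
width: 0.0007
```

```bash
python3 - <<'E'
from h import *
delta((.562,-.099,.113),.003)
E
```

```text
t 18.2167 pos [ 0.5619 -0.0842  0.1139] rpy [-3.1372 -0.0062  0.0032] F [ 2.6  4.7 -1.2] w 0.0007
tool dxyz [0.     0.0148 0.0008] rotdeg [-0.25 -0.35  0.01]
```

>>> jog_arm:
  series:
    - {"x":-0.0005,"y":0.004,"z":0,"rx":0,"ry":-0.1,"rz":0}
    - {"x":-0.0005,"y":0.004,"z":0,"rx":0,"ry":0,"rz":0}
    - {"x":0,"y":0.004,"z":0,"rx":0,"ry":0,"rz":0}
    - {"x":0,"y":0.004,"z":0,"rx":0,"ry":0,"rz":0}

```text
time: 18.55
tool_pos: [0.5661, -0.0938, 0.114]
ee_rot: [-3.122, -0.016, 0.007]
wrist_force: [4.0, 7.6, -0.3]
width: 0.0008
```

```bash
python3 - <<'E'
from h import *
delta((.562,-.099,.113),.003)
s=snap('scene','s6.png');im=cv2.imread('pics/s6.png')
cv2.imwrite('pics/s6c.png',cv2.resize(im[190:280,150:240],None,fx=6,fy=6,interpolation=3))
E
```

```text
t 18.55 pos [ 0.5661 -0.0938  0.114 ] rpy [-3.1217 -0.0164  0.0072] F [ 4.   7.6 -0.3] w 0.0008
tool dxyz [-0.0042  0.0052  0.0009] rotdeg [-1.14 -0.94  0.25]
```

View pics/s6c.png

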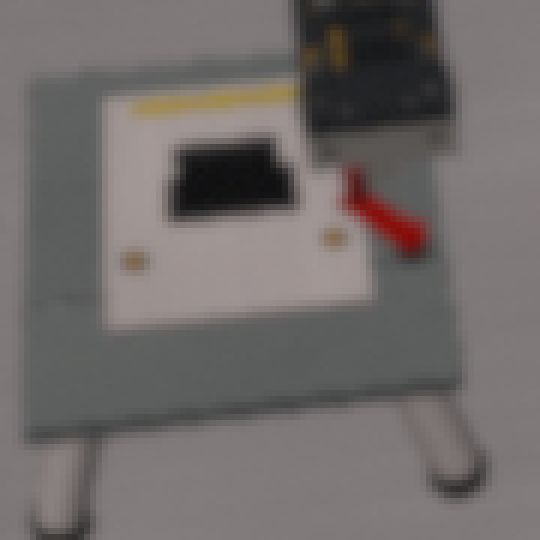

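>>> jog_arm:
  series:
    - {"x":-0.002,"y":0.003,"z":0,"rx":-0.6,"ry":-0.5,"rz":0.1}
    - {"x":-0.002,"y":0.004,"z":0,"rx":-0.3,"ry":-0.3,"rz":0}
    - {"x":-0.001,"y":0.004,"z":0,"rx":0,"ry":0,"rz":0}
    - {"x":-0.001,"y":0.003,"z":0,"rx":0,"ry":0,"rz":0}

```text
time: 18.93
tool_pos: [0.5681, -0.097, 0.1141]
ee_rot: [-3.115, -0.02, 0.012]
wrist_force: [2.6, 6.9, -0.8]
width: 0.0002
```

```bash
python3 - <<'E'
from h import *
delta((.570,-.110,.113),.003)
s=snap('scene','s7.png');im=cv2.imread('pics/s7.png')
cv2.imwrite('pics/s7c.png',cv2.resize(im[190:280,150:240],None,fx=6,fy=6,interpolation=3))
E
```

```text
t 18.9333 pos [ 0.5681 -0.097   0.1141] rpy [-3.1146 -0.0201  0.0121] F [ 2.6  6.9 -0.8] w 0.0002
tool dxyz [0.0017 0.013  0.0008] rotdeg [-1.55 -1.14  0.54]
```

View pics/s7c.png

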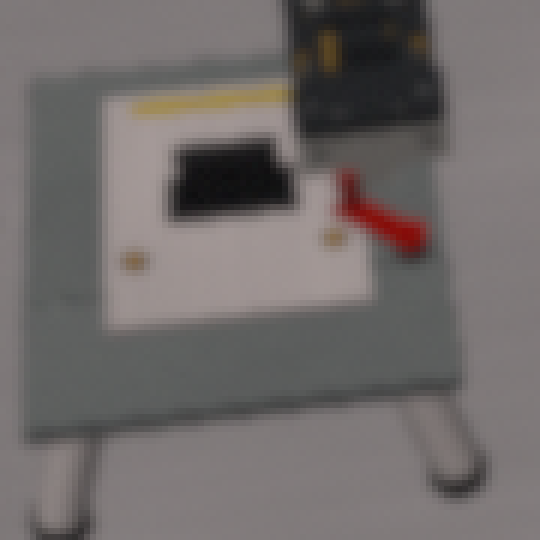

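>>> jog_arm:
  series:
    - {"x":-0.002,"y":-0.006,"z":0,"rx":-0.8,"ry":-0.6,"rz":0.3}
    - {"x":-0.008,"y":-0.004,"z":0,"rx":-0.6,"ry":-0.4,"rz":0.2}
    - {"x":-0.008,"y":0,"z":0,"rx":0,"ry":0,"rz":0}
    - {"x":-0.006,"y":0,"z":0,"rx":0,"ry":0,"rz":0}
    - {"x":0,"y":0,"z":0,"rx":0,"ry":0,"rz":0}

```text
time: 19.4
tool_pos: [0.5411, -0.0892, 0.1141]
ee_rot: [3.137, 0.001, 0.003]
wrist_force: [0.3, 0.2, -0.2]
width: 0.0005
```

```bash
python3 - <<'E'
from h import *
delta((.546,-.114,.113),.003)
E
```

```text
t 19.4 pos [ 0.5411 -0.0892  0.1141] rpy [3.1375e+00 9.0000e-04 2.6000e-03] F [ 0.3  0.2 -0.2] w 0.0005
tool dxyz [0.0049 0.0248 0.0012] rotdeg [ 0.23  0.05 -0.03]
```

>>> jog_arm:
  series:
    - {"x":0.001,"y":0.007,"z":0,"rx":0.2,"ry":0,"rz":0}
    - {"x":0.001,"y":0.008,"z":0,"rx":0,"ry":0,"rz":0}
    - {"x":0.001,"y":0.007,"z":0,"rx":0,"ry":0,"rz":0}
    - {"x":0,"y":0,"z":0,"rx":0,"ry":0,"rz":0}
    - {"x":0,"y":0,"z":0,"rx":0,"ry":0,"rz":0}

```text
time: 19.82
tool_pos: [0.5435, -0.1159, 0.1149]
ee_rot: [3.139, -0.0, 0.0]
wrist_force: [0.4, 0.4, -0.3]
width: 0.0003
```

```bash
python3 - <<'E'
from h import *
delta((.582,-.117,.113),.003)
E
```

```text
t 19.8167 pos [ 0.5435 -0.1159  0.1149] rpy [ 3.1389e+00 -1.0000e-04  0.0000e+00] F [ 0.4  0.4 -0.3] w 0.0003
tool dxyz [0.0385 0.0011 0.0019] rotdeg [ 0.16 -0.01 -0.17]
```

Push +x.

>>> jog_arm:
  series:
    - {"x":0.004,"y":0,"z":0.001,"rx":0,"ry":0,"rz":0}
    - {"x":0.004,"y":0,"z":0.001,"rx":0,"ry":0,"rz":0}
    - {"x":0.004,"y":0,"z":0,"rx":0,"ry":0,"rz":0}
    - {"x":0.004,"y":0,"z":0,"rx":0,"ry":0,"rz":0}
    - {"x":0.004,"y":0,"z":0,"rx":0,"ry":0,"rz":0}

```text
time: 20.23
tool_pos: [0.5602, -0.1197, 0.1125]
ee_rot: [3.133, 0.013, -0.003]
wrist_force: [-6.7, -4.5, 4.3]
width: 0.0001
```

```bash
python3 - <<'E'
from h import *
delta((.582,-.119,.113),.003)
s=snap('scene','s8.png');im=cv2.imread('pics/s8.png')
cv2.imwrite('pics/s8c.png',cv2.resize(im[190:280,150:240],None,fx=6,fy=6,interpolation=3))
E
```

```text
t 20.2333 pos [ 0.5602 -0.1197  0.1125] rpy [ 3.1326e+00  1.2600e-02 -2.5000e-03] F [-6.7 -4.5  4.3] w 0.0001
tool dxyz [ 0.0217 -0.0008 -0.0008] rotdeg [ 0.52  0.72 -0.31]
```

View pics/s8c.png

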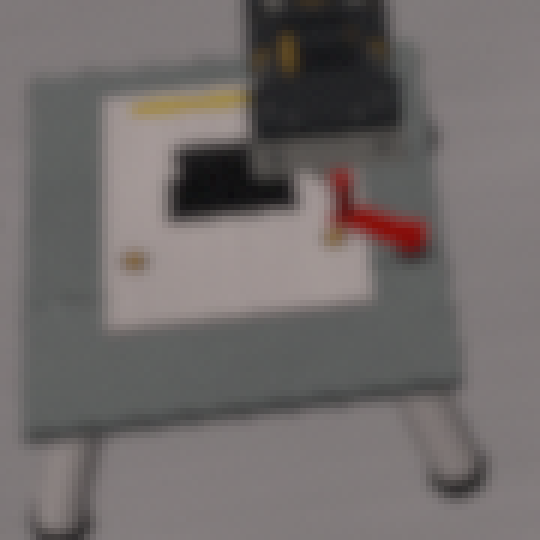

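>>> jog_arm:
  series:
    - {"x":0.004,"y":0,"z":-0.001,"rx":0.3,"ry":0.4,"rz":-0.1}
    - {"x":0.004,"y":0,"z":-0.001,"rx":0.2,"ry":0.3,"rz":-0.1}
    - {"x":0.004,"y":0,"z":0,"rx":0,"ry":0,"rz":0}
    - {"x":0.004,"y":0,"z":0,"rx":0,"ry":0,"rz":0}

```text
time: 20.62
tool_pos: [0.5694, -0.124, 0.1118]
ee_rot: [3.133, 0.023, -0.001]
wrist_force: [-5.9, -2.7, 3.2]
width: 0.0001
```

```bash
python3 - <<'E'
from h import *
delta((.582,-.119,.113),.003)
s=snap('scene','s9.png');im=cv2.imread('pics/s9.png')
cv2.imwrite('pics/s9c.png',cv2.resize(im[190:280,150:240],None,fx=6,fy=6,interpolation=3))
E
```

```text
t 20.6167 pos [ 0.5694 -0.124   0.1118] rpy [ 3.1333e+00  2.3000e-02 -7.0000e-04] F [-5.9 -2.7  3.2] w 0.0001
tool dxyz [ 0.0126 -0.005  -0.0015] rotdeg [ 0.47  1.32 -0.21]
```

View pics/s9c.png

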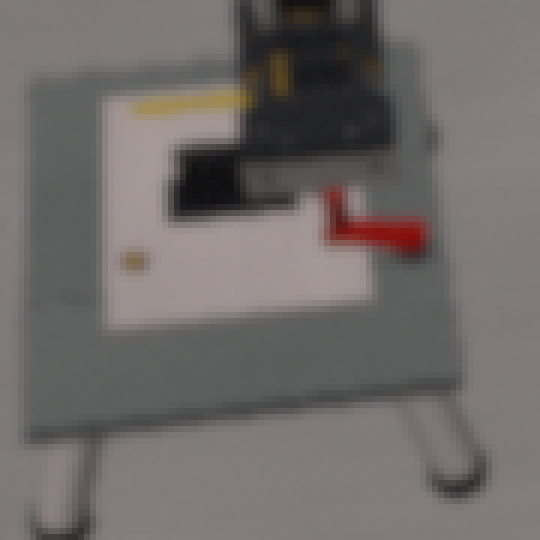

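>>> jog_arm:
  series:
    - {"x":0.004,"y":-0.001,"z":-0.001,"rx":0.3,"ry":0.6,"rz":-0.1}
    - {"x":0.004,"y":-0.001,"z":-0.001,"rx":0.2,"ry":0.5,"rz":-0.1}
    - {"x":0.004,"y":-0.001,"z":0,"rx":0,"ry":0.3,"rz":0}
    - {"x":0.004,"y":0,"z":0,"rx":0,"ry":0,"rz":0}

```text
time: 21.0
tool_pos: [0.5799, -0.1229, 0.1112]
ee_rot: [3.139, 0.016, 0.002]
wrist_force: [-16.4, -1.0, 9.8]
width: 0.0005
```

```bash
python3 - <<'E'
from h import *
delta((.582,-.119,.113),.003)
s=snap('scene','s10.png');im=cv2.imread('pics/s10.png')
cv2.imwrite('pics/s10c.png',cv2.resize(im[190:280,150:240],None,fx=6,fy=6,interpolation=3))
E
```

```text
t 21.0 pos [ 0.5799 -0.1229  0.1112] rpy [3.1387e+00 1.5900e-02 2.3000e-03] F [-16.4  -1.    9.8] w 0.0005
tool dxyz [ 0.0021 -0.0039 -0.0018] rotdeg [ 0.16  0.91 -0.04]
```

View pics/s10c.png

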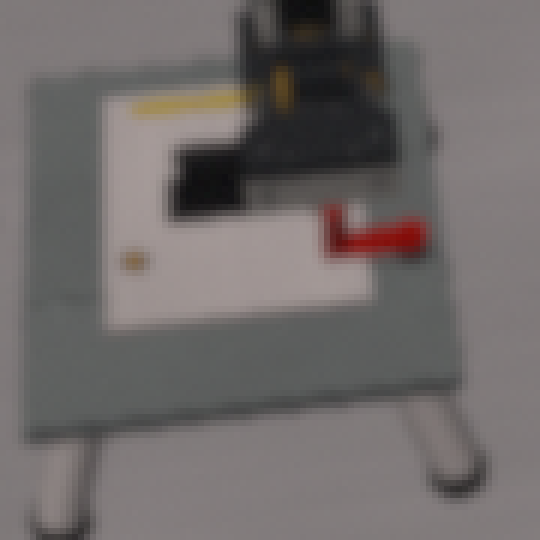

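>>> jog_arm:
  series:
    - {"x":-0.004,"y":0,"z":-0.001,"rx":0,"ry":0,"rz":0}
    - {"x":-0.006,"y":0,"z":-0.002,"rx":0,"ry":0,"rz":0}
    - {"x":-0.004,"y":0,"z":-0.015,"rx":0,"ry":0,"rz":0}
    - {"x":0,"y":0,"z":-0.03,"rx":0,"ry":0,"rz":0}
    - {"x":0,"y":0.02,"z":-0.03,"rx":0,"ry":0,"rz":0}
    - {"x":0,"y":0.03,"z":-0.03,"rx":0,"ry":0,"rz":0}
    - {"x":0,"y":0.02,"z":-0.02,"rx":0,"ry":0,"rz":0}
    - {"x":0,"y":0,"z":0,"rx":0,"ry":0,"rz":0}
    - {"x":0,"y":0,"z":0,"rx":0,"ry":0,"rz":0}

```text
time: 21.8
tool_pos: [0.5709, -0.1888, 0.2424]
ee_rot: [-3.137, 0.008, 0.012]
wrist_force: [0.3, 0.1, -0.7]
width: 0.0005
```

```bash
python3 - <<'E'
from h import *
import pickle
delta((.582,-.119,.113),.003)
s=snap('wrist','w12.png');pickle.dump(s,open('w12.pkl','wb'))
s=snap('scene','s11.png');snap('top','t11.png')
E
```

```text
t 21.8 pos [ 0.5709 -0.1888  0.2424] rpy [-3.1369  0.0083  0.012 ] F [ 0.3  0.1 -0.7] w 0.0005
tool dxyz [ 0.013  -0.0691  0.1296] rotdeg [-0.26  0.48  0.51]
```

View pics/w12.png

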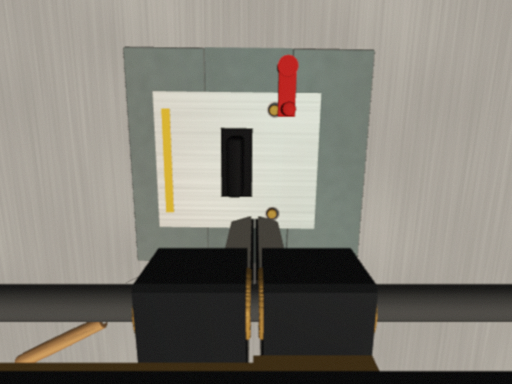

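View pics/s11.png

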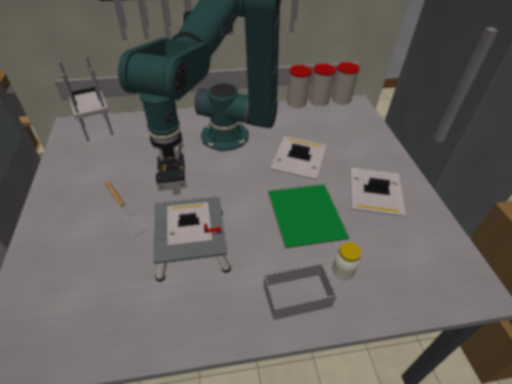

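```bash
python3 - <<'E'
from h import *
import pickle
s=pickle.load(open('w12.pkl','rb'))
pv=pix2z(s,(288,65.5),.105);k=pix2z(s,(289,108.5),.131);d=k-pv
print(pv,k,'theta',np.arctan2(-d[1],-d[0]),np.linalg.norm(d[:2]))
e=[pix2z(s,p,.103) for p in((279,114.5),(279,75),(296,115.5),(296,75))]
for a,b in((0,1),(2,3)):
  v=e[a]-e[b];print(np.arctan2(-v[1],-v[0]))
C=[pix2z(s,p,.096) for p in((153.5,92.5),(321,94.5),(315.5,229),(159,226.5))];print([np.linalg.norm(C[i]-C[i-1]) for i in range(4)])
im=cv2.imread('pics/w12.png');cv2.imwrite('pics/w12c.png',cv2.resize(im[45:235,145:335],None,fx=3,fy=3,interpolation=3))
E
```

```text
[ 0.59897782 -0.08395277  0.105     ] [ 0.59874531 -0.12068506  0.131     ] theta 1.5644665403657867 0.036733031621827235
1.59894292274451
1.6099108950099055
[np.float64(0.12866814119698153), np.float64(0.1529267215382147), np.float64(0.12903055184827336), np.float64(0.15592615541091115)]
```

View pics/w12c.png

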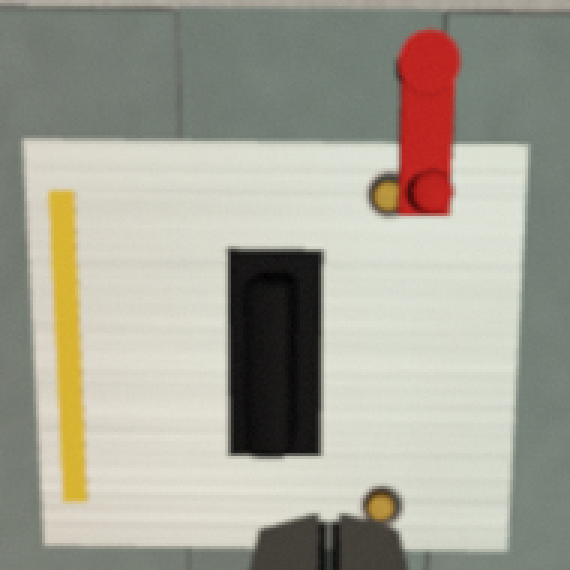

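```bash
python3 -c "
from h import *
print(ticket.close_job())"
```

```text
the job is handed in; nothing more can be done
None
```

The guard is seated flat on the dicer with both pins through its holes, the keeper is swung fully in, and I handed the job in at about 22 s of the 61 s allowed. No verdict was reported.

**What I did:** I picked the 154 x 130 mm guard off the green board by its handle; the other two plates measured about 220 x 177 mm. I laid it on the bed about 12 mm short of the pins and shifted it about 3–4 mm sideways to line up the holes. With the fingers loose on the handle, I then slid it away from the robot until it dropped. I swung the keeper in two pushes with the closed fingers, changing contact face partway, because the post began to bind on the first face.

**Last checks:**
- **Guard:** both pins show centred in the holes. Its outline fits a flat plate in the images, and it did not shift when I released it.
- **Keeper:** the post reads 1.56 rad and the arm's edges about 1.60 rad, against a stop at 1.57. The push force rose to about 16 N sideways and 10 N upward at the stop.
- **Robot:** clear of everything, with wrist force about zero.
- **Pan, jar and spatula:** I never went near them. In the last scene view they look unmoved, but I did not measure them.

One disagreement: the wrist camera put the keeper pivot 2–4 mm nearer the robot in x than the other cameras did. It did not affect the result.

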